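Set out an aliquoting station round the tube rack

TASK

Set out the aliquoting station round the yellow tube rack, as seen from the robot and squared to the rack's sides: stand the small white bottle to the left of the rack, in line with its middle and about 8 cm clear of its left end, and stand the blue-capped tube midway in the gap between bottle and rack. Put the red box centrally behind the rack (on the side away from the robot), about 2 cm clear of it with the box's long side pointing straight away from the rack, and set the round red dish upright on the middle of the box's lid. Let go of everything and leave the tape roll where it is.

Things in the scene. Friction and masses are not known exactly. Their poses are not given: they have to be found in the camera images.
- rack: small yellow tube rack full of white micro tubes, 62 (its x) x 116 (its y) x 59 mm high, fixed to the bench. Origin at the centre of its underside; its x points away from the robot (behind the rack), its y to the left along its long side, z up. It is turned by up to 0.2 rad either way
- bottle_center (a point): small white round bottle with a white screw cap, standing upright: 41 mm diameter, cap 38 mm, 74 mm high, 70 g or so. Point on its axis half-way up, 37 mm above its underside; z up
- tube_center (a point): round clear tube with a blue screw cap, standing upright on a flat foot: body 29 mm diameter, cap (from 100 mm height up) 34 mm, 115 mm high, about 34 g. Point on its axis half-way up, 57.5 mm above its underside; z up. Grasp it in its upper half so that the cap stays clear of the gripper
- box_center (a point): red rectangular box with a flat lid (the lid does not open): 83 (its x) x 63 (its y) x 37 mm high, about 90 g. Point at its centre, 18.5 mm above its underside; x along its long side, z up. Either end may point away from the rack
- dish_center (a point): shallow round red dish with a small white cap in it, open side up: 54 mm diameter, rim 11 mm high, the small cap standing up to 17 mm, about 30 g. Point on its axis at half the rim's height, 5.5 mm above its underside; z up. Grasp across the rim's outside, tips close to the table
- tape_roll_center (a point): beige roll of tape lying flat, 78 mm diameter, 19 mm high, loose; a bystander that stays where it is. Point at its centre, 9.5 mm above its underside
Things that resemble listed ones, but are neither listed nor needed, are in the scene too. There is more than one size of the part that bears tube_center; the job needs the largest.

How it is judged:
By the outcome, as a careful person would: the job done as asked, in the order asked, and still so for the second after the job is handed in, with the robot touching nothing.
It also fails if it takes over 120 s, if anything falls off the work surface, if the arm or the gripper's body presses on something with over 40 N, if the wrist force passes 120 N, or if a joint passes its speed limit or range.

ROBOT

A 6-joint arm with a two-finger parallel gripper is mounted at the origin on the work surface; the furniture and walls round the work are solid. World frame = base frame: x ahead of the robot, y to its left, z up, the work surface at z = 0. Lengths are in mm, angles in rad, forces in N, time in s.
With the tool pointing down it reaches from about 300 to 950 mm from the base axis. Payload 3.1 kg.
Tool frame: the origin (TCP) lies midway between the tips of the shut fingers; the grasp point (between the pads) lies 19 mm behind it; z points along the fingers, y is the line along which they close (so a half turn about z gives the same grasp; the last joint's range is limited). The gripper opens to 85 mm and grips with 20 to 120 N. Pads are 22 mm wide; open, the fingers measure 114 mm over their backs; the gripper's body (76 mm by 85 mm) begins 54 mm behind the grasp point. The pads swing forward as they close: fully open they stand 13 mm farther back than shut.
Start: joints at [1.093, 0.308, 1.634, -0, 1.2, -0.07], TCP at [247.895, 573.742, 231.272] pointing down, gripper open.
Joint ranges: [-3.06, 3.06], [-0.79, 1.96], [0.05, 2.63], [-1.19, 4.34], [0.05, 2.64], [-2.94, 2.94]. Speed limits (rad/s): [2.79, 2.79, 3.14, 3.14, 3.14, 3.14].

INTERFACE

Orientations are given as a unit quaternion [x, y, z, w].
In Python, from plant import sense, camera, job_done gives the robot as it stands.
- The arm moves only by the tool carry_out, never from a script. Its argument "steps" is a list of rows, each an object with "linear": the shift along the tool's x, y, z scaled (see below), a list of three; "twist": the turn, a rotation vector about the tool's x, y, z scaled (see below), a list of three; "jaw": the gripper command: -1 is shut, 1 is fully open, values between are in proportion. In form: [{"linear": [x, y, z], "twist": [wx, wy, wz], "jaw": jaw}, ...]. A call has 1 to 5 rows; each row shifts and turns the commanded pose from where the row before left it, along the tool's axes as they then stand; what a row does not reach is not made up. The controller multiplies each number of a shift by 0.05 m and each number of a turn by pi rad. A row lasts 1/10 s, in which the tool goes at most 50 mm and 8.59 degrees, less where a joint would pass 70% of its speed; a pose out of reach is approached as far as the arm can. A call with a number of a shift or a turn outside -1 to 1 is refused whole. A call with a gripper value outside its range is refused whole. The fingers move at their own pace and stop on an object; the grip force is fixed at half the most. Time passes only in rows, so rows that do not move let the fingers close. It gives the time, the measured TCP pose, the force, the opening and the grip force at its end, in the units of the state.
- sense(): the state, without advancing time (a new reading comes with each control period).
- camera(name): name is "scene" or "top"; returns a dict with "frame" (384x512x3 uint8, red, green, blue), "fx", "fy", "cx", "cy" (pixels), "distortion" ([k1, k2, p1, p2, k3] as OpenCV has them; the pictures are not rectified), "position" and "rotation" of the camera in the world. Camera axes: x right, y down, z forward; pixel columns grow to the right and rows downward; lengths in mm; the calibration is good to about 2 mm. A picture is of the moment at which its call begins. There is no depth.
- job_done(): hands the job in; it is judged then, once.
The state is a dict: "time_s": time; "q": joint angles; "joint_velocities": joint speeds; "joint_torque": joint torques, N m; "position": TCP position; "tool_rot": TCP orientation; "force": force on the tool from outside, world axes, zero at the start; "ft_torque": the same for the moment, N m; "gripper_width": opening from 0.0 (shut) to 1.0 (fully open); "grasp_force": force on a finger pad.
Only numpy, scipy, OpenCV 4.12 (cv2) and the standard library are available. Lean on these libraries where they do the work, as an engineer would, in place of code of your own. Each camera call takes 0.05 s, during which the arm holds its last target. There are 200 camera calls.

## Working session

There is one attempt and no reset: what is moved stays moved. The work goes in short steps, Python scripts to look and compute and a tool call to move; the robot and the scene stay as the last step left them, time stands still between calls to the robot, and variables do not carry over. Pictures are saved under pics/ and viewed, at most 17 in all, crops included, and the job is handed in when it is done.

Besides the shell and the picture viewer there is one more tool, called after "Request:" as name(argument=value, ...), one argument or row to a line, values as JSON. carry_out: Moves the arm, as the interface text tells. Its arguments: {"type":"object","properties":{"steps":{"type":"array","items":{"type":"object","properties":{"linear":{"type":"array","items":{"type":"number"}},"twist":{"type":"array","items":{"type":"number"}},"jaw":{"type":"number"}}}}},"required":["steps"]}

```bash
ls; mkdir -p pics; python3 - <<'E'
from plant import sense, camera
import cv2, pickle
s=sense(); print(s)
for n in("scene","top"):
    c=camera(n); pickle.dump(c,open(f"{n}0.pkl","wb"))
    print({k:v for k,v in c.items() if k!="frame"})
    cv2.imwrite(f"pics/{n}0.png",c["frame"][:,:,::-1])
E
```

```text
pics
{'time_s': 0.0, 'q': array([ 1.09332848e+00,  3.09015728e-01,  1.63520714e+00,  2.77685663e-05,
        1.19969322e+00, -6.97269178e-02]), 'joint_velocities': array([ 0.00090853, -0.00137502,  0.00055344,  0.00118211,  0.00093849,
       -0.00145178]), 'joint_torque': array([ 8.18372573e-04, -4.15248477e+01, -2.76668519e+01, -1.06484140e-04,
        1.01279392e-02, -7.73961972e-06]), 'position': array([247.48576087, 573.00836939, 230.03059021]), 'tool_rot': array([ 2.02465955e-01,  9.79288613e-01, -1.11501285e-03, -3.26344489e-04]), 'force': array([-0.740884  , -0.51947058, -0.86905804]), 'ft_torque': array([ 0.01402618, -0.01131254,  0.02386252]), 'grasp_force': 0.0, 'gripper_width': 1.001775220565131}
{'fx': 421.69736790452953, 'fy': 421.69736790452953, 'cx': 256.7577652173963, 'cy': 190.77147220642055, 'distortion': array([-0.15544328,  0.        ,  0.        ,  0.        ,  0.        ]), 'position': array([425.28734068, 857.53241994, 849.90021163]), 'rotation': array([-0.05707673,  0.91434954, -0.39984846,  0.02878161])}
{'fx': 392.2801830173151, 'fy': 392.2801830173151, 'cx': 251.85237311322868, 'cy': 185.50137755187714, 'distortion': array([-0.05703647,  0.        ,  0.        ,  0.        ,  0.        ]), 'position': array([ 376.5174513 ,  -14.5959252 , 1037.68121443]), 'rotation': array([ 0.70714046, -0.70381549,  0.04110516, -0.0539119 ])}
```

View pics/top0.png

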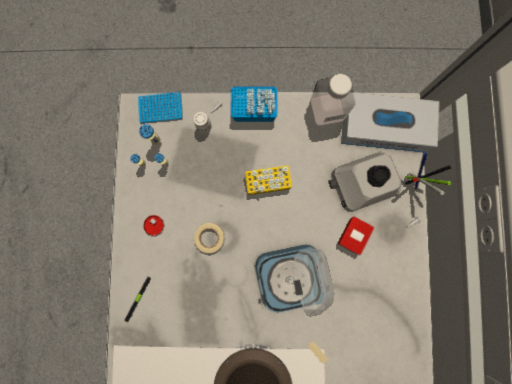

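View pics/scene0.png

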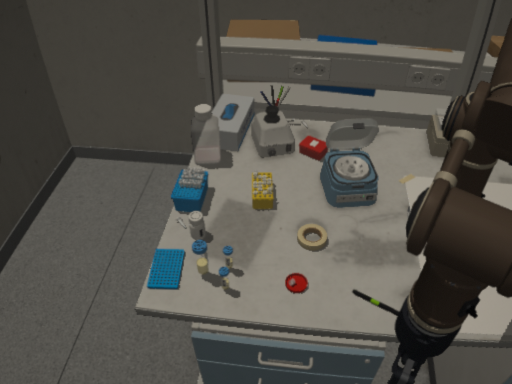

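```bash
cat > h.py <<'E'
import numpy as np, cv2, pickle
from scipy.spatial.transform import Rotation as R
def ray(c,uv):
    K=np.array([[c["fx"],0,c["cx"]],[0,c["fy"],c["cy"]],[0,0,1]])
    p=cv2.undistortPoints(np.array(uv,float).reshape(-1,1,2),K,c["distortion"]).reshape(-1,2)
    return R.from_quat(c["rotation"]).apply(np.c_[p,np.ones(len(p))])
def plane(c,uv,z):
    d=ray(c,uv); o=c["position"]; return (o+d*((z-o[2])/d[:,2])[:,None])
def proj(c,P):
    K=np.array([[c["fx"],0,c["cx"]],[0,c["fy"],c["cy"]],[0,0,1]])
    r=R.from_quat(c["rotation"]).inv(); P=np.array(P,float).reshape(-1,3)
    return cv2.projectPoints(r.apply(P-c["position"]),np.zeros(3),np.zeros(3),K,c["distortion"])[0].reshape(-1,2)
def blobs(c,lo,hi,amin=15):
    f=c["frame"]; hsv=cv2.cvtColor(f,cv2.COLOR_RGB2HSV)
    m=cv2.inRange(hsv,lo,hi)
    if lo[0]==0: m|=cv2.inRange(hsv,(172,lo[1],lo[2]),(180,255,255))
    m=cv2.morphologyEx(m,cv2.MORPH_CLOSE,np.ones((3,3)))
    cs,_=cv2.findContours(m,cv2.RETR_EXTERNAL,cv2.CHAIN_APPROX_NONE)
    return [k for k in cs if cv2.contourArea(k)>amin]
COL=dict(red=((0,130,60),(8,255,255)),yellow=((20,130,90),(34,255,255)),blue=((95,130,60),(115,255,255)),beige=((14,50,120),(26,129,255)))
E
python3 - <<'E'
from h import *
for n in("top","scene"):
    c=pickle.load(open(n+"0.pkl","rb"))
    print(n,proj(c,[[0,0,0],[500,0,0],[500,200,0],[247,573,230]]).round())
    for k,z in dict(red=37,yellow=59,blue=115,beige=19).items():
        for b in blobs(c,*COL[k]):
            (u,v),(w,h),a=cv2.minAreaRect(b)
            print(k,[round(u),round(v)],round(w),round(h),"area",cv2.contourArea(b),plane(c,[[u,v]],z)[0].round(),"box",plane(c,cv2.boxPoints(((u,v),(w,h),a)),z)[:,:2].round().tolist())
    f=c["frame"]; 
    cr=f[85:260,110:310] if n=="top" else f[160:310,140:360]
    cv2.imwrite(f"pics/{n}crop.png",cv2.resize(cr,None,fx=3.4,fy=3.4,interpolation=cv2.INTER_CUBIC)[:,:,::-1])
E
```

```text
top [[252. 388.]
 [254. 192.]
 [179. 191.]
 [-22. 297.]]
red [356, 235] 25 32 area 750.5 [ 386. -259.   37.] box [[365.0, -212.0], [436.0, -250.0], [408.0, -306.0], [337.0, -268.0]]
red [153, 225] 19 20 area 294.5 [408. 256.  37.] box [[407.0, 292.0], [443.0, 257.0], [409.0, 220.0], [373.0, 255.0]]
yellow [268, 180] 24 45 area 603.5 [524. -36.  59.] box [[546.0, 24.0], [563.0, -89.0], [502.0, -97.0], [485.0, 15.0]]
blue [134, 158] 6 7 area 33.5 [568. 287. 115.] box [[575.0, 296.0], [575.0, 279.0], [560.0, 278.0], [560.0, 296.0]]
blue [158, 158] 7 7 area 36.0 [569. 229. 115.] box [[577.0, 237.0], [577.0, 220.0], [560.0, 220.0], [560.0, 237.0]]
blue [394, 118] 12 34 area 293.5 [ 669. -343.  115.] box [[681.0, -301.0], [686.0, -385.0], [657.0, -385.0], [652.0, -301.0]]
blue [160, 115] 42 43 area 1159.0 [676. 229. 115.] box [[725.0, 290.0], [735.0, 182.0], [628.0, 169.0], [618.0, 275.0]]
blue [254, 104] 34 45 area 1464.0 [703.  -0. 115.] box [[747.0, 55.0], [746.0, -56.0], [660.0, -55.0], [660.0, 54.0]]
beige [318, 352] 25 9 area 191.5 [  94. -163.   19.] box [[111.0, -134.0], [125.0, -1
[... 2033 characters left out ...]
9.5 [649. 239.  19.] box [[667.0, 237.0], [646.0, 219.0], [631.0, 242.0], [651.0, 260.0]]
beige [312, 234] 21 30 area 495.5 [381. 116.  19.] box [[422.0, 83.0], [342.0, 74.0], [341.0, 148.0], [417.0, 156.0]]
beige [406, 178] 5 16 area 66.0 [  99. -144.   19.] box [[126.0, -136.0], [77.0, -175.0], [72.0, -153.0], [121.0, -114.0]]
beige [444, 175] 6 9 area 41.5 [ -27. -176.   19.] box [[-15.0, -189.0], [-45.0, -193.0], [-38.0, -163.0], [-9.0, -159.0]]
beige [262, 186] 27 21 area 384.0 [535. -58.  19.] box [[574.0, -115.0], [510.0, -123.0], [498.0, -5.0], [557.0, 2.0]]
beige [463, 134] 5 8 area 30.0 [-146. -420.   19.] box [[-135.0, -434.0], [-166.0, -439.0], [-158.0, -407.0], [-127.0, -402.0]]
```

View pics/topcrop.png

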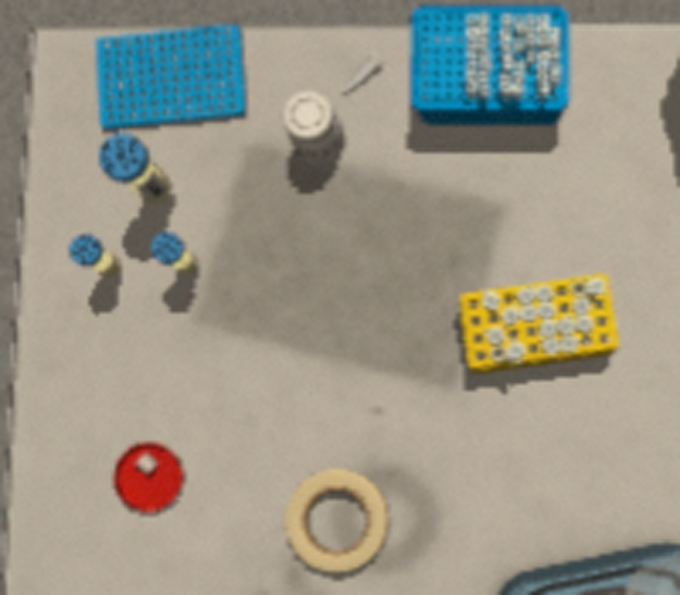

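View pics/scenecrop.png

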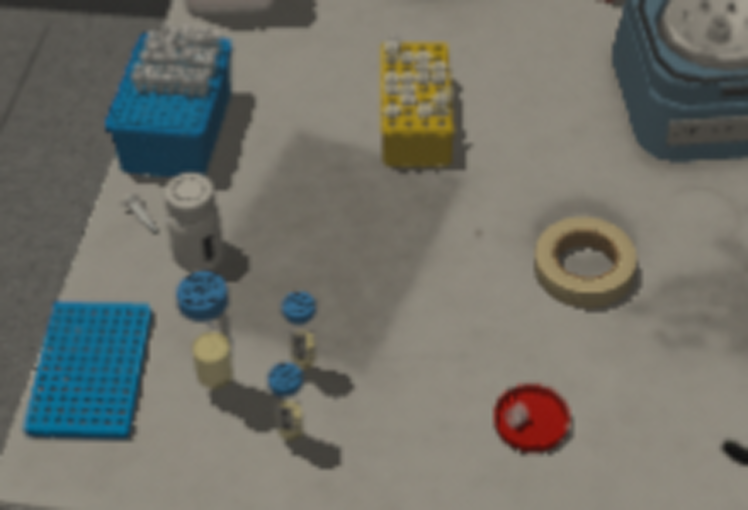

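Top view: yellow rack at (268,180), bottle cap (201,119), large tube cap (147,131) with two smaller tubes below it. Dish is at (153,225), red box (356,235), tape (209,238). The scene view agrees, with the large cap at (199,246) and the bottle cap at (196,215). Next I triangulate and work out the targets.

```bash
python3 - <<'E'
from h import *
T=pickle.load(open("top0.pkl","rb"));S=pickle.load(open("scene0.pkl","rb"))
def tri(a,b):
    d=[ray(T,[a])[0],ray(S,[b])[0]]; o=[T["position"],S["position"]]
    A=sum(np.eye(3)-np.outer(x,x)/(x@x) for x in d); B=sum((np.eye(3)-np.outer(x,x)/(x@x))@p for x,p in zip(d,o))
    return np.linalg.solve(A,B).round(1)
tc=(110+125/3.4,85+157/3.4); bc=(110+308/3.4,85+115/3.4)
sc=(140+203/3.4,160+293/3.4); sb=(140+190/3.4,160+186/3.4)
print("tube tri",tri(tc,sc),"planes",plane(T,[tc],115),plane(S,[sc],115))
print("bottle tri",tri(bc,sb),plane(T,[bc],74),plane(S,[sb],74))
print("dish",tri((153,225),(296,283)),plane(T,[(153,225)],9),plane(S,[(296,283)],9))
for (n,c) in(("T",T),("S",S)):
    for b in blobs(c,*COL["red"]): 
        if cv2.contourArea(b)<320: print("dish",n,plane(c,[cv2.fitEllipse(b)[0]],9))
# rack: union yellow+beige; outline points on top plane
m=np.zeros(T["frame"].shape[:2],np.uint8)
for lo,hi in (COL["yellow"],):
    for b in blobs(T,lo,hi):
        P=plane(T,b.reshape(-1,2),59)[:,:2]; r=cv2.minAreaRect(P.astype(np.float32)); print("rack",r)
for b in blobs(T,*COL["red"]):
    P=plane(T,b.reshape(-1,2),37)[:,:2]; print("red",cv2.minAreaRect(P.astype(np.float32)))
print("blue rack front foot",plane(T,[(232,122),(275,122)],0), "top near edge",plane(T,[(232,117.5)],80))
rk=tri((110+465/3.4,85+297/3.4),(140+383/3.4,160+132/3.4)); print("rack corner nearleft?",rk)
E
```

```text
tube tri [637.4 262.4 107.9] planes [[634.41758883 260.22079875 115.        ]] [[636.33128759 267.87964487 115.        ]]
bottle tri [679.4 135.   74.9] [[678.0407549  135.08466047  74.        ]] [[681.28445025 133.77228523  74.        ]]
dish [411.2 264.9   6.4] [[409.77165701 264.26932792   9.        ]] [[412.48639338 266.63378898   9.        ]]
dish T [[409.66906689 263.60636261   9.        ]]
dish S [[412.61009112 265.52436778   9.        ]]
rack ((523.7847290039062, -36.330936431884766), (61.25404357910156, 113.59358978271484), 8.39739990234375)
red ((386.64263916015625, -259.3294372558594), (62.9239616394043, 81.63948822021484), 61.878318786621094)
red ((408.3201904296875, 256.0235900878906), (49.839717864990234, 50.300594329833984), 45.93540573120117)
blue rack front foot [[692.05838484  60.03515539   0.        ]
 [692.12771392 -57.54125074   0.        ]] top near edge [[679.51646479  54.44245588  80.        ]]
rack corner nearleft? [548.6  17.4  34.4]
```

Request:
carry_out(
  steps=[
    {"linear": [-0.76,-0.308,0],"twist": [0,0,0],"jaw": 1},
    {"linear": [-0.76,-0.308,0],"twist": [0,0,0],"jaw": 1},
    {"linear": [-0.76,-0.308,0],"twist": [0,0,0],"jaw": 1},
    {"linear": [-0.76,-0.308,0],"twist": [0,0,0],"jaw": 1},
    {"linear": [-0.76,-0.308,0],"twist": [0,0,0],"jaw": 1},
  ],
)

```text
time_s: 0.6
position: [392.4, 426.2, 230.7]
tool_rot: [0.202, 0.979, -0.0, -0.0]
force: [0.2, 0.4, 0.4]
gripper_width: 1.004
grasp_force: 0.0
```

Request:
carry_out(
  steps=[
    {"linear": [-0.76,-0.308,0],"twist": [0,0,0],"jaw": 1},
    {"linear": [-0.76,-0.308,0],"twist": [0,0,0],"jaw": 1},
    {"linear": [-0.76,-0.308,0],"twist": [0,0,0],"jaw": 1},
    {"linear": [-0.76,-0.308,0],"twist": [0,0,0],"jaw": 1},
    {"linear": [-0.76,-0.308,0],"twist": [0,0,0],"jaw": 1},
  ],
)

```text
time_s: 1.1
position: [536.3, 280.2, 230.7]
tool_rot: [0.203, 0.979, -0.0, -0.0]
force: [0.9, 1.3, -0.6]
gripper_width: 1.002
grasp_force: 0.0
```

Request:
carry_out(
  steps=[
    {"linear": [-0.76,-0.308,0],"twist": [0,0,0],"jaw": 1},
    {"linear": [-0.76,-0.308,0],"twist": [0,0,0],"jaw": 1},
    {"linear": [-0.76,-0.308,0],"twist": [0,0,0],"jaw": 1},
    {"linear": [-0.76,-0.308,0],"twist": [0,0,0],"jaw": 1},
    {"linear": [-0.76,-0.308,0],"twist": [0,0,0],"jaw": 1},
  ],
)

```text
time_s: 1.6
position: [680.1, 134.2, 230.5]
tool_rot: [0.203, 0.979, -0.0, -0.001]
force: [0.7, -0.5, 0.8]
gripper_width: 1.0
grasp_force: 0.0
```

```bash
cat >> h.py <<'E'
RK=np.array([523.8,-36.3]); TH=0.1466
EX=np.array([np.cos(TH),np.sin(TH)]); EY=np.array([-EX[1],EX[0]])
TG=dict(bottle=RK+158.5*EY,tube=RK+98*EY,box=RK+92.5*EX)
def go(*wps,yaw=None):
    "tool-frame row numbers (total) for successive world TCP waypoints"
    from plant import sense
    s=sense(); q=R.from_quat(s["tool_rot"]); p=s["position"]; M=q.as_matrix()
    y=np.arctan2(M[1,1],M[0,1]); print("t",round(s["time_s"],2),"pos",p.round(1),"yaw",round(y,3),"tilt",M[:,2].round(3),"w",round(s["gripper_width"],3),"g",round(s["grasp_force"],1),"F",s["force"].round(1),"q",s["q"].round(2))
    for w in wps:
        d=q.inv().apply(np.array(w)-p)/50; print(" ->",np.round(w,1),"rows>=",round(np.linalg.norm(d),2),d.round(3)); p=np.array(w)
    if yaw is not None:
        dy=(y-yaw+np.pi/2)%np.pi-np.pi/2; print(" twist z total",round(dy/np.pi,4),"rows",abs(dy)/0.1499)
E
python3 - <<'E'
from h import *
go([679,135,100],[679,135,21],[679,135,130],[*TG["bottle"],130],[*TG["bottle"],22])
print(TG)
E
```

```text
t 1.6 pos [680.1 134.2 230.5] yaw 1.163 tilt [-0.001 -0.    -1.   ] w 1.0 g 0.0 F [ 0.7 -0.5  0.8] q [ 0.13  0.44  1.46  0.    1.25 -1.03]
 -> [679 135 100] rows>= 2.61 [0.023 0.007 2.609]
 -> [679 135  21] rows>= 1.58 [-2.00e-03  1.00e-03  1.58e+00]
 -> [679 135 130] rows>= 2.18 [ 3.00e-03 -1.00e-03 -2.18e+00]
 -> [500.6 120.5 130. ] rows>= 3.58 [ 3.159 -1.681  0.005]
 -> [500.6 120.5  22. ] rows>= 2.16 [-3.00e-03  1.00e-03  2.16e+00]
{'bottle': array([500.64704061, 120.49984207]), 'tube': array([509.48460555,  60.64879825]), 'box': array([615.30779427, -22.78802055])}
```

Request:
carry_out(
  steps=[
    {"linear": [0.023,0.007,0.9],"twist": [0,0,0],"jaw": 1},
    {"linear": [0,0,0.9],"twist": [0,0,0],"jaw": 1},
    {"linear": [0,0,0.9],"twist": [0,0,0],"jaw": 1},
    {"linear": [0,0,0.7],"twist": [0,0,0],"jaw": 1},
    {"linear": [0,0,0.7],"twist": [0,0,0],"jaw": 1},
  ],
)

```text
time_s: 2.1
position: [677.4, 136.1, 23.5]
tool_rot: [0.203, 0.979, -0.0, -0.001]
force: [0.8, 0.3, 0.7]
gripper_width: 1.0
grasp_force: 0.0
```

Request:
carry_out(
  steps=[
    {"linear": [0,0,0],"twist": [0,0,0],"jaw": -1},
    {"linear": [0,0,0],"twist": [0,0,0],"jaw": -1},
    {"linear": [0,0,0],"twist": [0,0,0],"jaw": -1},
    {"linear": [0,0,0],"twist": [0,0,0],"jaw": -1},
    {"linear": [0,0,0],"twist": [0,0,0],"jaw": -1},
  ],
)

```text
time_s: 2.6
position: [681.0, 136.8, 29.4]
tool_rot: [0.202, 0.979, 0.001, 0.003]
force: [0.4, -0.2, 4.9]
gripper_width: 0.463
grasp_force: 60.8
```

Request:
carry_out(
  steps=[
    {"linear": [0,0,0],"twist": [0,0,0],"jaw": -1},
    {"linear": [0,0,0],"twist": [0,0,0],"jaw": -1},
    {"linear": [0,0,0],"twist": [0,0,0],"jaw": -1},
  ],
)

```text
time_s: 2.9
position: [681.0, 136.8, 29.4]
tool_rot: [0.202, 0.979, 0.001, 0.002]
force: [0.0, 0.7, 6.2]
gripper_width: 0.461
grasp_force: 60.8
```

```bash
python3 - <<'E'
from h import *
from plant import camera
go()
c=camera("top"); c2=camera("scene")
a=cv2.resize(c["frame"][85:185,120:280],None,fx=4,fy=4); b=cv2.resize(c2["frame"][150:300,150:310],None,fx=2.667,fy=2.667)
b=cv2.resize(c2["frame"][180:280,130:290],None,fx=4,fy=4)
cv2.imwrite("pics/g1.png",cv2.resize(np.vstack([a,b]),(480,600))[:,:,::-1])
E
```

```text
t 2.9 pos [681.  136.8  29.4] yaw 1.163 tilt [ 0.005  0.001 -1.   ] w 0.461 g 60.8 F [0.  0.7 6.2] q [ 0.14  0.66  1.56 -0.    0.91 -1.03]
```

View pics/g1.png

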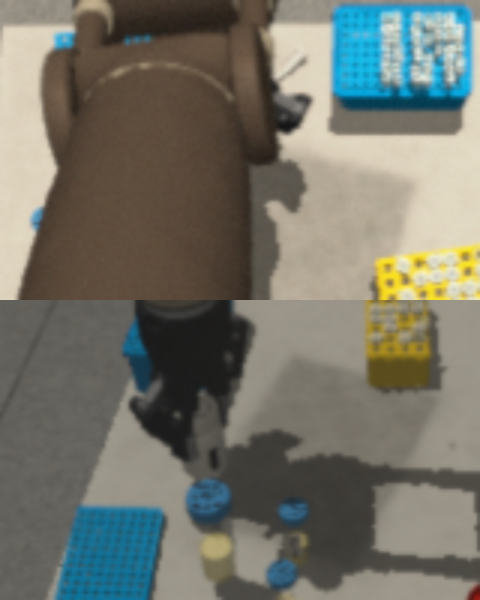

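The picture shows the jaws round the bottle at (205,440), and the opening of 39 mm fits its size, so it is held. I lift it and carry it to its place.

Request:
carry_out(
  steps=[
    {"linear": [0,0,-0.4],"twist": [0,0,0],"jaw": -1},
    {"linear": [0,0,-0.7],"twist": [0,0,0],"jaw": -1},
    {"linear": [0,0,-0.7],"twist": [0,0,0],"jaw": -1},
    {"linear": [0.4,-0.21,-0.2],"twist": [0,0,0],"jaw": -1},
    {"linear": [0.6,-0.32,0],"twist": [0,0,0],"jaw": -1},
  ],
)

```text
time_s: 3.5
position: [625.9, 132.2, 130.6]
tool_rot: [0.203, 0.979, 0.002, 0.004]
force: [-0.6, -0.3, -1.3]
gripper_width: 0.464
grasp_force: 60.4
```

Request:
carry_out(
  steps=[
    {"linear": [0.6,-0.32,0],"twist": [0,0,0],"jaw": -1},
    {"linear": [0.6,-0.32,0],"twist": [0,0,0],"jaw": -1},
    {"linear": [0.6,-0.32,0],"twist": [0,0,0],"jaw": -1},
    {"linear": [0.36,-0.19,0],"twist": [0,0,0],"jaw": -1},
    {"linear": [0,0,0],"twist": [0,0,0],"jaw": -1},
  ],
)

```text
time_s: 4.0
position: [496.4, 121.6, 125.7]
tool_rot: [0.202, 0.979, -0.001, -0.002]
force: [0.4, 0.1, -1.5]
gripper_width: 0.458
grasp_force: 60.5
```

```bash
python3 - <<'E'
from h import *
from plant import camera
go([*TG["bottle"],29])
c2=camera("scene"); cv2.imwrite("pics/g2.png",cv2.resize(c2["frame"][100:300,150:350],None,fx=2.5,fy=2.5)[:,:,::-1])
E
```

```text
t 4.0 pos [496.4 121.6 125.7] yaw 1.163 tilt [-0.004 -0.001 -1.   ] w 0.458 g 60.5 F [ 0.4  0.1 -1.5] q [ 0.16  0.23  1.98  0.    0.94 -1.01]
 -> [500.6 120.5  29. ] rows>= 1.94 [-0.094  0.017  1.934]
```

View pics/g2.png

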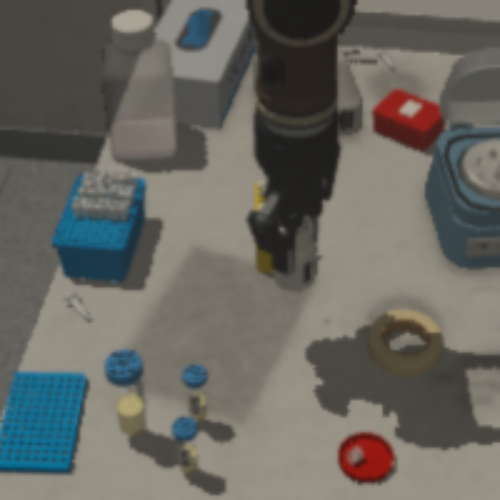

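The bottle is held in the jaws at crop (295,270) over its target. I lower it and let go.

Request:
carry_out(
  steps=[
    {"linear": [0,0,0.5],"twist": [0,0,0],"jaw": -1},
    {"linear": [0,0,0.6],"twist": [0,0,0],"jaw": -1},
    {"linear": [0,0,0.5],"twist": [0,0,0],"jaw": -1},
    {"linear": [0,0,0.2],"twist": [0,0,0],"jaw": -1},
    {"linear": [0,0,0],"twist": [0,0,0],"jaw": -1},
  ],
)

```text
time_s: 4.55
position: [500.0, 121.8, 35.0]
tool_rot: [0.203, 0.979, -0.0, -0.001]
force: [0.8, 1.0, -0.5]
gripper_width: 0.464
grasp_force: 60.5
```

```bash
python3 - <<'E'
from h import *
go([*TG["bottle"],29.4])
E
```

```text
t 4.55 pos [500.  121.8  35. ] yaw 1.163 tilt [-0.002 -0.    -1.   ] w 0.464 g 60.5 F [ 0.8  1.  -0.5] q [ 0.15  0.38  2.01 -0.    0.76 -1.01]
 -> [500.6 120.5  29.4] rows>= 0.11 [-0.022 -0.019  0.111]
```

Request:
carry_out(
  steps=[
    {"linear": [-0.02,-0.02,0.06],"twist": [0,0,0],"jaw": -1},
    {"linear": [0,0,0.05],"twist": [0,0,0],"jaw": -1},
    {"linear": [0,0,0],"twist": [0,0,0],"jaw": -1},
  ],
)

```text
time_s: 4.85
position: [501.7, 120.7, 31.6]
tool_rot: [0.203, 0.979, 0.0, 0.001]
force: [-0.0, 0.5, -1.2]
gripper_width: 0.464
grasp_force: 60.5
```

Request:
carry_out(
  steps=[
    {"linear": [0,0,0],"twist": [0,0,0],"jaw": 1},
    {"linear": [0,0,0],"twist": [0,0,0],"jaw": 1},
    {"linear": [0,0,0],"twist": [0,0,0],"jaw": 1},
    {"linear": [0,0,0],"twist": [0,0,0],"jaw": 1},
    {"linear": [0,0,0],"twist": [0,0,0],"jaw": 1},
  ],
)

```text
time_s: 5.35
position: [500.9, 120.7, 30.9]
tool_rot: [0.202, 0.979, 0.0, 0.0]
force: [0.0, 0.2, 0.0]
gripper_width: 0.998
grasp_force: 0.0
```

Request:
carry_out(
  steps=[
    {"linear": [0,0,-0.5],"twist": [0,0,0],"jaw": 1},
    {"linear": [0,0,-0.8],"twist": [0,0,0],"jaw": 1},
    {"linear": [0,0,-0.8],"twist": [0,0,0],"jaw": 1},
    {"linear": [0,0,-0.8],"twist": [0,0,0],"jaw": 1},
    {"linear": [0,0,-0.5],"twist": [0,0,0],"jaw": 1},
  ],
)

```text
time_s: 5.85
position: [502.3, 120.9, 204.3]
tool_rot: [0.202, 0.979, 0.001, 0.002]
force: [0.6, 0.1, -0.7]
gripper_width: 0.998
grasp_force: 0.0
```

```bash
python3 - <<'E'
from h import *
go([636,262,205],yaw=TH)
E
```

```text
t 5.85 pos [502.3 120.9 204.3] yaw 1.163 tilt [ 0.005  0.001 -1.   ] w 0.998 g 0.0 F [ 0.6  0.1 -0.7] q [ 0.15  0.13  1.91  0.    1.1  -1.01]
 -> [636 262 205] rows>= 3.89 [-1.336  3.651  0.   ]
 twist z total 0.3235 rows 6.7808754040259664
```

Request:
carry_out(
  steps=[
    {"linear": [-0.267,0.73,0],"twist": [0,0,0],"jaw": 1},
    {"linear": [-0.267,0.73,0],"twist": [0,0,0],"jaw": 1},
    {"linear": [-0.267,0.73,0],"twist": [0,0,0],"jaw": 1},
    {"linear": [-0.267,0.73,0],"twist": [0,0,0],"jaw": 1},
    {"linear": [-0.267,0.73,0],"twist": [0,0,0],"jaw": 1},
  ],
)

```text
time_s: 6.35
position: [635.2, 262.8, 200.5]
tool_rot: [0.202, 0.979, -0.0, -0.0]
force: [1.1, -0.6, -0.2]
gripper_width: 0.999
grasp_force: 0.0
```

Request:
carry_out(
  steps=[
    {"linear": [0,0,0],"twist": [0,0,0.046],"jaw": 1},
    {"linear": [0,0,0],"twist": [0,0,0.046],"jaw": 1},
    {"linear": [0,0,0],"twist": [0,0,0.046],"jaw": 1},
    {"linear": [0,0,0],"twist": [0,0,0.046],"jaw": 1},
    {"linear": [0,0,0],"twist": [0,0,0.046],"jaw": 1},
  ],
)

```text
time_s: 6.85
position: [634.2, 261.7, 200.2]
tool_rot: [0.538, 0.843, -0.0, -0.0]
force: [0.3, -1.2, 0.6]
gripper_width: 1.005
grasp_force: 0.0
```

Request:
carry_out(
  steps=[
    {"linear": [0,0,0],"twist": [0,0,0.046],"jaw": 1},
    {"linear": [0,0,0],"twist": [0,0,0.046],"jaw": 1},
    {"linear": [0,0,0],"twist": [0,0,0],"jaw": 1},
  ],
)

```text
time_s: 7.15
position: [634.2, 261.6, 200.4]
tool_rot: [0.652, 0.759, -0.0, -0.0]
force: [-0.2, 0.3, -0.7]
gripper_width: 1.0
grasp_force: 0.0
```

```bash
python3 - <<'E'
from h import *
from plant import camera
go([636,263,58],yaw=TH)
c=camera("top"); c2=camera("scene")
pickle.dump(c,open("top1.pkl","wb"));pickle.dump(c2,open("scene1.pkl","wb"))
a=cv2.resize(c["frame"][100:200,110:310],None,fx=3,fy=3); b=cv2.resize(c2["frame"][180:280,150:350],None,fx=3,fy=3)
cv2.imwrite("pics/g3.png",np.vstack([a,b])[:,:,::-1])
E
```

```text
t 7.15 pos [634.2 261.6 200.4] yaw 0.152 tilt [-0.001 -0.    -1.   ] w 1.0 g 0.0 F [-0.2  0.3 -0.7] q [0.33 0.45 1.5  0.   1.19 0.18]
 -> [636 263  58] rows>= 2.85 [0.022 0.042 2.848]
 twist z total 0.0016 rows 0.033830166279421946
```

View pics/g3.png

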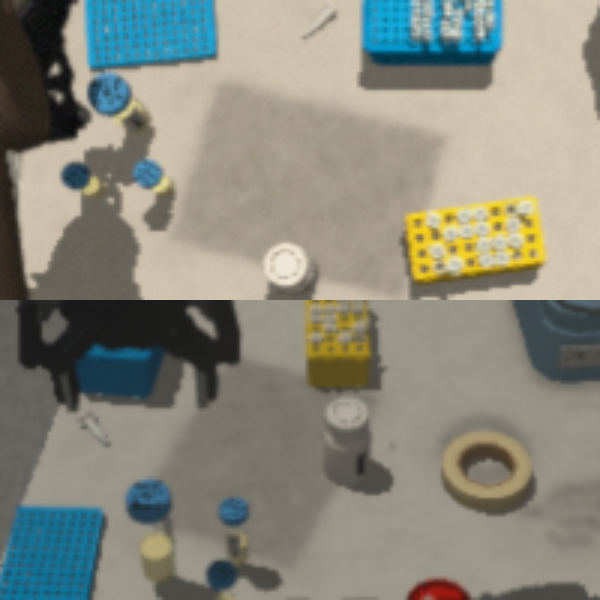

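```bash
python3 - <<'E'
from h import *
T=pickle.load(open("top1.pkl","rb"));S=pickle.load(open("scene1.pkl","rb"))
P=[[634,262,200],[634,262,213],[636,263,115],[636,263,0],[*TG["bottle"],74]]
f=lambda p,o:((p-np.array(o))*3).round().tolist()
print("T crop",f(proj(T,P),(110,100)));print("S crop",f(proj(S,P),(150,180)))
# cap tops seen: measured crop centers
for n,t,s,z in(("tube",(109,95),(149,499),115),("bottle",(285,265),(347,411),74)):
    t=np.array(t)/3+(110,100); s=np.array(s)/3+(150,180)
    print(n,plane(T,[t],z)[0].round(1),plane(S,[s],z)[0].round(1))
# tube foot in the scene view: yellow content
print("foot",plane(S,[np.array((158,570))/3+(150,180)],0)[0].round(1))
E
```

```text
T crop [[76.0, 63.0], [70.0, 58.0], [107.0, 92.0], [143.0, 126.0], [284.0, 263.0]]
S crop [[142.0, 116.0], [140.0, 103.0], [151.0, 194.0], [165.0, 284.0], [349.0, 112.0]]
tube [633.2 261.2 115. ] [583.1 507.4 115. ]
bottle [499.4 119.7  74. ] [470.3 404.9  74. ]
foot [590.1 505.    0. ]
```

Request:
carry_out(
  steps=[
    {"linear": [0.01,0.01,0.6],"twist": [0,0,0],"jaw": 1},
    {"linear": [0,0,0.8],"twist": [0,0,0],"jaw": 1},
    {"linear": [0,0,0.8],"twist": [0,0,0],"jaw": 1},
    {"linear": [0,0,0.66],"twist": [0,0,0],"jaw": 1},
    {"linear": [0,0,0],"twist": [0,0,0],"jaw": 1},
  ],
)

```text
time_s: 7.75
position: [636.1, 263.0, 57.9]
tool_rot: [0.651, 0.759, 0.001, 0.0]
force: [-0.0, 0.1, 2.2]
gripper_width: 1.0
grasp_force: 2.2
```

Request:
carry_out(
  steps=[
    {"linear": [0,0,0],"twist": [0,0,0],"jaw": -1},
    {"linear": [0,0,0],"twist": [0,0,0],"jaw": -1},
    {"linear": [0,0,0],"twist": [0,0,0],"jaw": -1},
    {"linear": [0,0,0],"twist": [0,0,0],"jaw": -1},
    {"linear": [0,0,0],"twist": [0,0,0],"jaw": -1},
  ],
)

```text
time_s: 8.25
position: [640.2, 264.3, 62.8]
tool_rot: [0.651, 0.759, 0.005, 0.003]
force: [2.1, 0.9, 10.5]
gripper_width: 0.349
grasp_force: 91.5
```

Request:
carry_out(
  steps=[
    {"linear": [0,0,0],"twist": [0,0,0],"jaw": -1},
    {"linear": [0,0,0],"twist": [0,0,0],"jaw": -1},
  ],
)

```text
time_s: 8.45
position: [640.2, 264.3, 62.8]
tool_rot: [0.651, 0.759, 0.005, 0.003]
force: [2.2, 1.5, 9.7]
gripper_width: 0.342
grasp_force: 91.5
```

```bash
python3 - <<'E'
from h import *
p=TG["tube"]
go([634,262,170],[*p,170],[*p,60],yaw=TH)
E
```

```text
t 8.45 pos [640.2 264.3  62.8] yaw 0.154 tilt [ 0.012  0.004 -1.   ] w 0.342 g 91.5 F [2.2 1.5 9.7] q [0.33 0.61 1.57 0.   0.95 0.17]
 -> [634 262 170] rows>= 2.15 [-0.022 -0.103 -2.146]
 -> [509.5  60.6 170. ] rows>= 4.73 [-3.598 -3.078 -0.047]
 -> [509.5  60.6  60. ] rows>= 2.2 [-0.006 -0.027  2.2  ]
 twist z total 0.0023 rows 0.0488026598283705
```

Request:
carry_out(
  steps=[
    {"linear": [0,0,-0.3],"twist": [0,0,0],"jaw": -1},
    {"linear": [0,0,-0.6],"twist": [0,0,0],"jaw": -1},
    {"linear": [0,0,-0.7],"twist": [0,0,0],"jaw": -1},
    {"linear": [0,0,-0.6],"twist": [0,0,0],"jaw": -1},
    {"linear": [0,0,0],"twist": [0,0,0],"jaw": -1},
  ],
)

```text
time_s: 8.95
position: [638.3, 263.5, 174.3]
tool_rot: [0.651, 0.759, 0.004, 0.003]
force: [-0.0, 0.4, 0.2]
gripper_width: 0.341
grasp_force: 87.8
```

```bash
python3 - <<'E'
from h import *
from plant import camera
p=TG["tube"]
go([*p,170],yaw=TH)
c=camera("top"); c2=camera("scene")
a=cv2.resize(c["frame"][100:200,110:310],None,fx=3,fy=3); b=cv2.resize(c2["frame"][180:280,150:350],None,fx=3,fy=3)
cv2.imwrite("pics/g4.png",np.vstack([a,b])[:,:,::-1])
E
```

```text
t 8.95 pos [638.3 263.5 174.3] yaw 0.153 tilt [ 0.01   0.003 -1.   ] w 0.341 g 87.8 F [-0.   0.4  0.2] q [ 0.33  0.48  1.52 -0.    1.13  0.18]
 -> [509.5  60.6 170. ] rows>= 4.81 [-3.616 -3.165  0.047]
 twist z total 0.0021 rows 0.04340393482313941
```

View pics/g4.png

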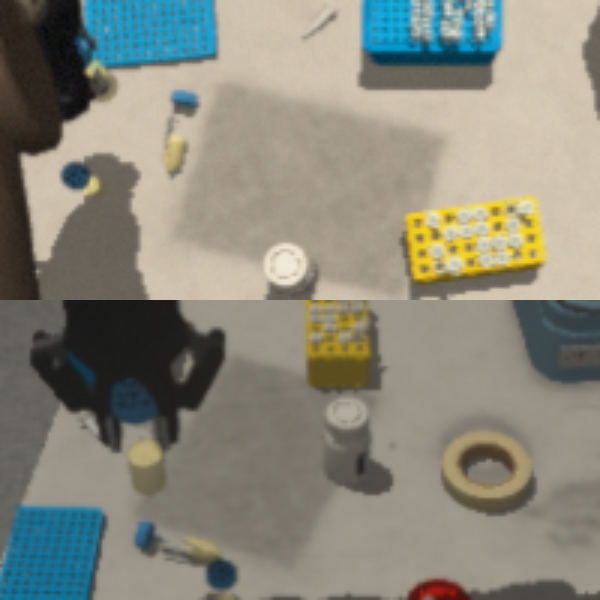

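The tube is held (cap at crop (130,400)), with the foot near (147,470). One small spare tube was knocked over and lies still at top crop (178,130), away from everything. I carry the big tube on.

Request:
carry_out(
  steps=[
    {"linear": [-0.4,-0.35,0],"twist": [0,0,0.002],"jaw": -1},
    {"linear": [-0.6,-0.53,0],"twist": [0,0,0],"jaw": -1},
    {"linear": [-0.7,-0.6,0],"twist": [0,0,0],"jaw": -1},
    {"linear": [-0.7,-0.6,0],"twist": [0,0,0],"jaw": -1},
    {"linear": [-0.6,-0.53,0],"twist": [0,0,0],"jaw": -1},
  ],
)

```text
time_s: 9.55
position: [523.8, 93.1, 165.0]
tool_rot: [0.654, 0.757, -0.002, -0.002]
force: [-0.2, 0.7, -0.1]
gripper_width: 0.346
grasp_force: 87.9
```

Request:
carry_out(
  steps=[
    {"linear": [-0.4,-0.35,0],"twist": [0,0,0],"jaw": -1},
    {"linear": [-0.2,-0.17,0],"twist": [0,0,0],"jaw": -1},
    {"linear": [0,0,0.4],"twist": [0,0,0],"jaw": -1},
    {"linear": [0,0,0.4],"twist": [0,0,0],"jaw": -1},
    {"linear": [0,0,0],"twist": [0,0,0],"jaw": -1},
  ],
)

```text
time_s: 10.05
position: [502.8, 61.6, 124.1]
tool_rot: [0.654, 0.757, -0.003, -0.003]
force: [-0.1, 0.0, -0.2]
gripper_width: 0.345
grasp_force: 87.9
```

```bash
python3 - <<'E'
from h import *
from plant import camera
p=TG["tube"]
go([*p,63],yaw=TH)
c2=camera("scene")
cv2.imwrite("pics/g5.png",cv2.resize(c2["frame"][150:270,190:310],None,fx=4,fy=4)[:,:,::-1])
print(((proj(c2,[[*p,60],[*p,0]])-(190,150))*4).round())
E
```

```text
t 10.05 pos [502.8  61.6 124.1] yaw 0.145 tilt [-0.008  0.    -1.   ] w 0.345 g 87.9 F [-0.1  0.  -0.2] q [ 0.04  0.22  1.99  0.    0.94 -0.11]
 -> [509.5  60.6  63. ] rows>= 1.23 [-0.039  0.139  1.22 ]
 twist z total -0.0004 rows 0.007755532741382395
[[302. 218.]
 [302. 280.]]
```

View pics/g5.png

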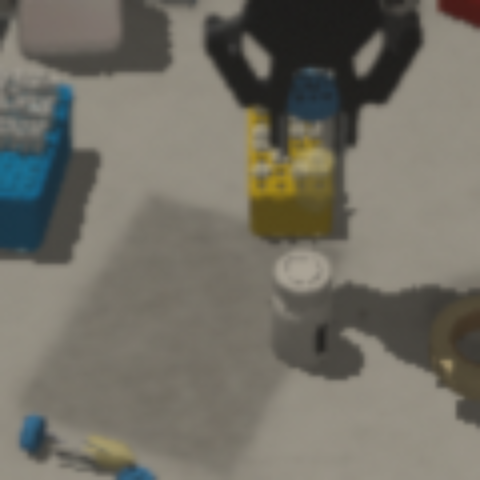

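The tube hangs upright in the jaws between bottle and rack, cap at crop (313,90). I correct by 7 mm and go lower.

Request:
carry_out(
  steps=[
    {"linear": [-0.03,0.08,0.3],"twist": [0,0,0],"jaw": -1},
    {"linear": [0,0,0.4],"twist": [0,0,0],"jaw": -1},
    {"linear": [0,0,0.3],"twist": [0,0,0],"jaw": -1},
    {"linear": [0,0,0],"twist": [0,0,0],"jaw": -1},
    {"linear": [0,0,0],"twist": [0,0,0],"jaw": -1},
  ],
)

```text
time_s: 10.6
position: [510.8, 60.9, 78.2]
tool_rot: [0.654, 0.757, 0.0, 0.0]
force: [0.6, 0.5, -0.8]
gripper_width: 0.342
grasp_force: 87.9
```

```bash
python3 - <<'E'
from h import *
go([*TG["tube"],63],yaw=TH)
E
```

```text
t 10.6 pos [510.8  60.9  78.2] yaw 0.146 tilt [ 0.  0. -1.] w 0.342 g 87.9 F [ 0.6  0.5 -0.8] q [ 0.03  0.31  2.    0.    0.84 -0.11]
 -> [509.5  60.6  63. ] rows>= 0.31 [-0.001 -0.028  0.305]
 twist z total -0.0003 rows 0.005893607199393811
```

Request:
carry_out(
  steps=[
    {"linear": [0,-0.01,0.15],"twist": [0,0,0],"jaw": -1},
    {"linear": [0,0,0.12],"twist": [0,0,0],"jaw": -1},
    {"linear": [0,0,0],"twist": [0,0,0],"jaw": -1},
    {"linear": [0,0,0],"twist": [0,0,0],"jaw": -1},
  ],
)

```text
time_s: 11.0
position: [509.8, 60.5, 64.3]
tool_rot: [0.654, 0.757, -0.0, -0.0]
force: [0.0, -0.9, -0.1]
gripper_width: 0.346
grasp_force: 87.9
```

```bash
python3 - <<'E'
from h import *
go([*TG["tube"],63],yaw=TH)
E
```

```text
t 11.0 pos [509.8  60.5  64.3] yaw 0.145 tilt [-0.  0. -1.] w 0.346 g 87.9 F [ 0.  -0.9 -0.1] q [ 0.03  0.33  2.    0.    0.81 -0.11]
 -> [509.5  60.6  63. ] rows>= 0.03 [ 0.004 -0.005  0.025]
 twist z total -0.0005 rows 0.010026593641939271
```

Request:
carry_out(
  steps=[
    {"linear": [0,0,0.03],"twist": [0,0,0],"jaw": -1},
    {"linear": [0,0,0],"twist": [0,0,0],"jaw": -1},
    {"linear": [0,0,0],"twist": [0,0,0],"jaw": -0.1},
    {"linear": [0,0,0],"twist": [0,0,0],"jaw": 0.3},
    {"linear": [0,0,0],"twist": [0,0,0],"jaw": 1},
  ],
)

```text
time_s: 11.5
position: [509.9, 60.4, 62.9]
tool_rot: [0.654, 0.756, 0.0, 0.0]
force: [-0.9, -0.3, -0.1]
gripper_width: 0.775
grasp_force: 0.0
```

Request:
carry_out(
  steps=[
    {"linear": [0,0,0],"twist": [0,0,0],"jaw": 1},
    {"linear": [0,0,0],"twist": [0,0,0],"jaw": 1},
    {"linear": [0,0,0],"twist": [0,0,0],"jaw": 1},
  ],
)

```text
time_s: 11.8
position: [509.9, 60.5, 62.8]
tool_rot: [0.654, 0.757, 0.0, -0.0]
force: [0.2, -0.1, 0.5]
gripper_width: 0.999
grasp_force: 0.0
```

Request:
carry_out(
  steps=[
    {"linear": [0,0,-0.4],"twist": [0,0,0],"jaw": 1},
    {"linear": [0,0,-0.7],"twist": [0,0,0],"jaw": 1},
    {"linear": [0,0,-0.8],"twist": [0,0,0],"jaw": 1},
    {"linear": [0,0,-0.7],"twist": [0,0,0],"jaw": 1},
    {"linear": [0,0,-0.4],"twist": [0,0,0],"jaw": 1},
  ],
)

```text
time_s: 12.3
position: [511.6, 60.5, 216.3]
tool_rot: [0.654, 0.757, 0.002, 0.002]
force: [-0.2, 0.4, 0.8]
gripper_width: 0.997
grasp_force: 0.0
```

```bash
python3 - <<'E'
from h import *
go([386.6,-259.3,210],yaw=1.080)
E
```

```text
t 12.3 pos [511.6  60.5 216.3] yaw 0.145 tilt [ 0.005  0.    -1.   ] w 0.997 g 0.0 F [-0.2  0.4  0.8] q [ 0.03  0.11  1.91 -0.    1.12 -0.11]
 -> [ 386.6 -259.3  210. ] rows>= 6.87 [-5.968 -3.399  0.112]
 twist z total -0.2976 rows 6.236311933845202
```

```bash
python3 - <<'E'
from h import *
from plant import camera
T=camera("top");S=camera("scene"); pickle.dump(T,open("top2.pkl","wb"));pickle.dump(S,open("scene2.pkl","wb"))
a=cv2.resize(T["frame"][120:320,180:440],None,fx=1.5,fy=1.5,interpolation=cv2.INTER_CUBIC); b=cv2.resize(S["frame"][100:300,160:420],None,fx=1.5,fy=1.5,interpolation=cv2.INTER_CUBIC)
cv2.imwrite("pics/g6.png",np.vstack([a,b])[:,:,::-1])
for b in blobs(S,*COL["red"]): print(cv2.minAreaRect(b),plane(S,[cv2.minAreaRect(b)[0]],30))
P=[[*TG["tube"],115],[*TG["tube"],0],[*TG["bottle"],74]]
print("T",((proj(T,P)-(180,120))*1.5).round(),"S",((proj(S,P)-(160,100))*1.5+(0,300)).round())
E
```

```text
((295.7500305175781, 282.7500305175781), (20.50609588623047, 19.798988342285156), 45.0) [[413.43168625 280.75330723  30.        ]]
((312.6723937988281, 147.06895446777344), (27.66860580444336, 18.94092559814453), 21.801406860351562) [[ 390.82078164 -250.54041725   30.        ]]
T [[ 71.  93.]
 [ 76. 102.]
 [ 37. 102.]] S [[159. 434.]
 [158. 480.]
 [160. 476.]]
```

View pics/g6.png

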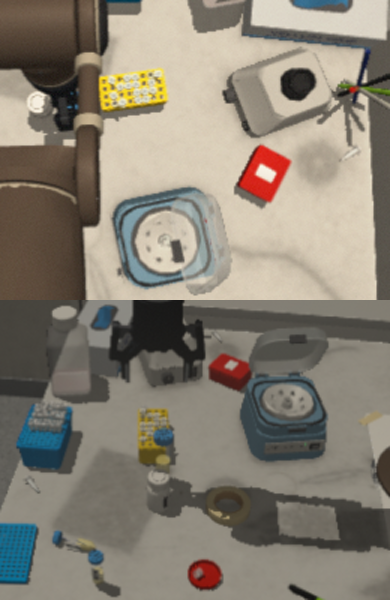

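Top crop shows the rack at (133,90), bottle at (39,104) and box at (264,173) with room around it. In the scene crop the tube stands with its cap at (162,437), where expected. Now to the box.

Request:
carry_out(
  steps=[
    {"linear": [-0.746,-0.425,0],"twist": [0,0,0],"jaw": 1},
    {"linear": [-0.746,-0.425,0],"twist": [0,0,0],"jaw": 1},
    {"linear": [-0.746,-0.425,0],"twist": [0,0,0],"jaw": 1},
    {"linear": [-0.746,-0.425,0],"twist": [0,0,0],"jaw": 1},
    {"linear": [-0.746,-0.425,0],"twist": [0,0,0],"jaw": 1},
  ],
)

```text
time_s: 12.9
position: [429.9, -140.3, 211.1]
tool_rot: [0.654, 0.757, -0.0, -0.001]
force: [0.8, -0.3, -0.0]
gripper_width: 1.001
grasp_force: 0.0
```

Request:
carry_out(
  steps=[
    {"linear": [-0.746,-0.425,0],"twist": [0,0,0],"jaw": 1},
    {"linear": [-0.746,-0.425,0],"twist": [0,0,0],"jaw": 1},
    {"linear": [-0.746,-0.425,0],"twist": [0,0,0],"jaw": 1},
    {"linear": [0,0,0],"twist": [0,0,-0.0425],"jaw": 1},
    {"linear": [0,0,0],"twist": [0,0,-0.0425],"jaw": 1},
  ],
)

```text
time_s: 13.4
position: [383.1, -260.2, 210.9]
tool_rot: [0.547, 0.837, 0.0, -0.002]
force: [0.6, 0.3, -0.4]
gripper_width: 1.0
grasp_force: 0.0
```

Request:
carry_out(
  steps=[
    {"linear": [0,0,0],"twist": [0,0,-0.0425],"jaw": 1},
    {"linear": [0,0,0],"twist": [0,0,-0.0425],"jaw": 1},
    {"linear": [0,0,0],"twist": [0,0,-0.0425],"jaw": 1},
    {"linear": [0,0,0],"twist": [0,0,-0.0425],"jaw": 1},
    {"linear": [0,0,0],"twist": [0,0,-0.0425],"jaw": 1},
  ],
)

```text
time_s: 13.9
position: [383.8, -258.6, 210.9]
tool_rot: [0.24, 0.971, 0.001, -0.001]
force: [-0.1, -0.1, -0.2]
gripper_width: 1.0
grasp_force: 0.0
```

```bash
python3 - <<'E'
from h import *
go([386.6,-259.3,60],[386.6,-259.3,6],yaw=1.080)
E
```

```text
t 13.9 pos [ 383.8 -258.6  210.9] yaw 1.085 tilt [-0.003  0.002 -1.   ] w 1.0 g 0.0 F [-0.1 -0.1 -0.2] q [-0.69  0.01  2.02  0.    1.11 -1.77]
 -> [ 386.6 -259.3   60. ] rows>= 3.02 [-0.065  0.012  3.017]
 -> [ 386.6 -259.3    6. ] rows>= 1.08 [-3.00e-03 -1.00e-03  1.08e+00]
 twist z total 0.0016 rows 0.03405667949936913
```

Request:
carry_out(
  steps=[
    {"linear": [-0.05,0.012,0.8],"twist": [0,0,0],"jaw": 1},
    {"linear": [0,0,0.9],"twist": [0,0,0],"jaw": 1},
    {"linear": [0,0,0.9],"twist": [0,0,0],"jaw": 1},
    {"linear": [0,0,0.4],"twist": [0,0,0],"jaw": 1},
    {"linear": [0,0,0],"twist": [0,0,0],"jaw": 1},
  ],
)

```text
time_s: 14.4
position: [383.1, -256.6, 58.0]
tool_rot: [0.243, 0.97, 0.002, -0.005]
force: [0.0, -0.2, -0.0]
gripper_width: 0.998
grasp_force: 0.0
```

```bash
python3 - <<'E'
from h import *
go([386.6,-259.3,8],yaw=1.080)
E
```

```text
t 14.4 pos [ 383.1 -256.6   58. ] yaw 1.08 tilt [-0.009  0.007 -1.   ] w 0.998 g 0.0 F [ 0.  -0.2 -0. ] q [-0.68  0.26  2.12  0.    0.78 -1.76]
 -> [ 386.6 -259.3    8. ] rows>= 1.0 [-0.098 -0.016  0.998]
 twist z total -0.0001 rows 0.0019810609484696633
```

Request:
carry_out(
  steps=[
    {"linear": [0,0,0.2],"twist": [0,0,0],"jaw": 1},
    {"linear": [0,0,0.3],"twist": [0,0,0],"jaw": 1},
    {"linear": [0,0,0.3],"twist": [0,0,0],"jaw": 1},
    {"linear": [0,0,0.2],"twist": [0,0,0],"jaw": 1},
    {"linear": [0,0,0],"twist": [0,0,0],"jaw": 1},
  ],
)

```text
time_s: 14.9
position: [387.0, -259.8, 12.3]
tool_rot: [0.243, 0.97, 0.0, -0.0]
force: [0.1, 0.4, 0.3]
gripper_width: 0.999
grasp_force: 0.0
```

Request:
carry_out(
  steps=[
    {"linear": [0,0,0],"twist": [0,0,0],"jaw": -1},
    {"linear": [0,0,0],"twist": [0,0,0],"jaw": -1},
    {"linear": [0,0,0],"twist": [0,0,0],"jaw": -1},
    {"linear": [0,0,0],"twist": [0,0,0],"jaw": -1},
    {"linear": [0,0,0],"twist": [0,0,0],"jaw": -1},
  ],
)

```text
time_s: 15.4
position: [388.5, -261.0, 14.1]
tool_rot: [0.243, 0.97, -0.001, 0.001]
force: [-0.8, -0.1, 5.7]
gripper_width: 0.72
grasp_force: 66.9
```

```bash
python3 - <<'E'
from h import *
go([386,-259.3,180],[520,-200,180],[*TG["box"],180],[*TG["box"],10],yaw=TH+np.pi/2)
E
```

```text
t 15.4 pos [ 388.5 -261.    14.1] yaw 1.08 tilt [ 0.002 -0.002 -1.   ] w 0.72 g 66.9 F [-0.8 -0.1  5.7] q [-0.68  0.35  2.12 -0.    0.67 -1.76]
 -> [ 386.  -259.3  180. ] rows>= 3.32 [ 0.05   0.005 -3.319]
 -> [ 520 -200  180] rows>= 2.93 [-1.804  2.309  0.004]
 -> [615.3 -22.8 180. ] rows>= 4.02 [-1.000e-02  4.024e+00 -2.000e-03]
 -> [615.3 -22.8  10. ] rows>= 3.4 [1.0e-02 2.0e-03 3.4e+00]
 twist z total -0.2029 rows 4.253372401580042
```

Request:
carry_out(
  steps=[
    {"linear": [0,0,-0.3],"twist": [0,0,0],"jaw": -1},
    {"linear": [0,0,-0.7],"twist": [0,0,0],"jaw": -1},
    {"linear": [0,0,-0.9],"twist": [0,0,0],"jaw": -1},
    {"linear": [0,0,-0.9],"twist": [0,0,0],"jaw": -1},
    {"linear": [0,0,-0.5],"twist": [0,0,0],"jaw": -1},
  ],
)

```text
time_s: 15.9
position: [388.7, -261.1, 181.5]
tool_rot: [0.243, 0.97, -0.001, 0.003]
force: [1.0, -0.8, -0.7]
gripper_width: 0.719
grasp_force: 66.2
```

Request:
carry_out(
  steps=[
    {"linear": [-0.14,0.5,0],"twist": [0,0,0],"jaw": -1},
    {"linear": [-0.25,0.85,0],"twist": [0,0,0],"jaw": -1},
    {"linear": [-0.25,0.9,0],"twist": [0,0,0],"jaw": -1},
    {"linear": [-0.25,0.9,0],"twist": [0,0,0],"jaw": -1},
    {"linear": [-0.25,0.9,0],"twist": [0,0,0],"jaw": -1},
  ],
)

```text
time_s: 16.4
position: [533.6, -106.8, 177.6]
tool_rot: [0.243, 0.97, -0.0, -0.0]
force: [1.2, -1.6, -0.9]
gripper_width: 0.724
grasp_force: 66.2
```

Request:
carry_out(
  steps=[
    {"linear": [-0.25,0.9,0],"twist": [0,0,0],"jaw": -1},
    {"linear": [-0.25,0.88,0],"twist": [0,0,0],"jaw": -1},
    {"linear": [-0.12,0.5,0],"twist": [0,0,-0.02],"jaw": -1},
    {"linear": [0,0,0],"twist": [0,0,-0.045],"jaw": -1},
    {"linear": [0,0,0],"twist": [0,0,-0.045],"jaw": -1},
  ],
)

```text
time_s: 16.9
position: [614.1, -21.1, 177.0]
tool_rot: [0.069, 0.998, 0.0, -0.001]
force: [-0.1, 0.5, -0.5]
gripper_width: 0.723
grasp_force: 66.2
```

Request:
carry_out(
  steps=[
    {"linear": [0,0,0],"twist": [0,0,-0.045],"jaw": -1},
    {"linear": [0,0,0],"twist": [0,0,-0.045],"jaw": -1},
    {"linear": [0,0,0],"twist": [0,0,0],"jaw": -1},
  ],
)

```text
time_s: 17.2
position: [613.5, -22.3, 177.2]
tool_rot: [-0.069, 0.998, 0.0, -0.001]
force: [0.1, 0.8, -2.3]
gripper_width: 0.721
grasp_force: 66.2
```

```bash
python3 - <<'E'
from h import *
go([*TG["box"],14],yaw=TH+np.pi/2)
E
```

```text
t 17.2 pos [613.5 -22.3 177.2] yaw 1.708 tilt [-0.001  0.    -1.   ] w 0.721 g 66.2 F [ 0.1  0.8 -2.3] q [-0.11  0.34  1.7  -0.    1.1  -1.82]
 -> [615.3 -22.8  14. ] rows>= 3.26 [-0.038 -0.016  3.263]
 twist z total -0.003 rows 0.06291241880133015
```

Request:
carry_out(
  steps=[
    {"linear": [-0.05,-0.01,0.5],"twist": [0,0,-0.003],"jaw": -1},
    {"linear": [-0.02,0,0.7],"twist": [0,0,0],"jaw": -1},
    {"linear": [0,0,0.8],"twist": [0,0,0],"jaw": -1},
    {"linear": [0,0,0.6],"twist": [0,0,0],"jaw": -1},
    {"linear": [0,0,0.3],"twist": [0,0,0],"jaw": -1},
  ],
)

```text
time_s: 17.7
position: [614.5, -22.2, 29.1]
tool_rot: [-0.072, 0.997, 0.001, -0.003]
force: [-0.7, 0.2, -1.3]
gripper_width: 0.721
grasp_force: 66.2
```

Request:
carry_out(
  steps=[
    {"linear": [0,0,0],"twist": [0,0,0],"jaw": -1},
    {"linear": [0,0,0],"twist": [0,0,0],"jaw": -1},
  ],
)

```text
time_s: 17.9
position: [618.6, -22.6, 33.6]
tool_rot: [-0.073, 0.997, -0.0, 0.001]
force: [0.1, -0.2, -0.6]
gripper_width: 0.724
grasp_force: 66.2
```

```bash
python3 - <<'E'
from h import *
go([617,-22.6,14.1],yaw=TH+np.pi/2)
E
```

```text
t 17.9 pos [618.6 -22.6  33.6] yaw 1.716 tilt [ 0.001 -0.    -1.   ] w 0.724 g 66.2 F [ 0.1 -0.2 -0.6] q [-0.11  0.54  1.76 -0.    0.84 -1.82]
 -> [617.  -22.6  14.1] rows>= 0.39 [0.031 0.004 0.391]
 twist z total -0.0003 rows 0.00642163146285153
```

Request:
carry_out(
  steps=[
    {"linear": [0.02,0,0.15],"twist": [0,0,0],"jaw": -1},
    {"linear": [0,0,0.15],"twist": [0,0,0],"jaw": -1},
    {"linear": [0,0,0.07],"twist": [0,0,0],"jaw": -1},
    {"linear": [0,0,0.02],"twist": [0,0,0],"jaw": -1},
    {"linear": [0,0,0],"twist": [0,0,0],"jaw": -1},
  ],
)

```text
time_s: 18.4
position: [616.9, -22.6, 14.1]
tool_rot: [-0.073, 0.997, -0.0, 0.0]
force: [-1.8, -0.4, 3.6]
gripper_width: 0.722
grasp_force: 66.6
```

Request:
carry_out(
  steps=[
    {"linear": [0,0,0],"twist": [0,0,0],"jaw": 0.6},
    {"linear": [0,0,0],"twist": [0,0,0],"jaw": 1},
    {"linear": [0,0,0],"twist": [0,0,0],"jaw": 1},
    {"linear": [0,0,0],"twist": [0,0,0],"jaw": 1},
    {"linear": [0,0,0],"twist": [0,0,0],"jaw": 1},
  ],
)

```text
time_s: 18.9
position: [616.6, -22.6, 13.1]
tool_rot: [-0.073, 0.997, 0.0, -0.0]
force: [0.3, 0.3, 1.1]
gripper_width: 1.0
grasp_force: 0.0
```

Request:
carry_out(
  steps=[
    {"linear": [0,0,-0.4],"twist": [0,0,0],"jaw": 1},
    {"linear": [0,0,-0.8],"twist": [0,0,0],"jaw": 1},
    {"linear": [0,0,-0.9],"twist": [0,0,0],"jaw": 1},
    {"linear": [0,0,-0.9],"twist": [0,0,0],"jaw": 1},
    {"linear": [0,0,-0.9],"twist": [0,0,0],"jaw": 1},
  ],
)

```text
time_s: 19.4
position: [616.3, -22.5, 209.9]
tool_rot: [-0.073, 0.997, 0.0, -0.0]
force: [1.1, -0.5, -0.6]
gripper_width: 1.002
grasp_force: 0.0
```

```bash
python3 - <<'E'
from h import *
go([411,264.5,190],yaw=1.5)
E
```

```text
t 19.4 pos [616.3 -22.5 209.9] yaw 1.718 tilt [-0.  0. -1.] w 1.002 g 0.0 F [ 1.1 -0.5 -0.6] q [-0.11  0.31  1.67  0.    1.16 -1.82]
 -> [411.  264.5 190. ] rows>= 7.07 [3.223 6.279 0.398]
 twist z total 0.0693 rows 1.451337856375378
```

Request:
carry_out(
  steps=[
    {"linear": [0.403,0.785,0],"twist": [0,0,0],"jaw": 1},
    {"linear": [0.403,0.785,0],"twist": [0,0,0],"jaw": 1},
    {"linear": [0.403,0.785,0],"twist": [0,0,0],"jaw": 1},
    {"linear": [0.403,0.785,0],"twist": [0,0,0],"jaw": 1},
    {"linear": [0.403,0.785,0],"twist": [0,0,0],"jaw": 1},
  ],
)

```text
time_s: 19.9
position: [487.1, 158.0, 208.4]
tool_rot: [-0.073, 0.997, 0.0, 0.0]
force: [-0.0, 0.5, -0.9]
gripper_width: 0.998
grasp_force: 0.0
```

Request:
carry_out(
  steps=[
    {"linear": [0.403,0.785,0],"twist": [0,0,0],"jaw": 1},
    {"linear": [0.403,0.785,0],"twist": [0,0,0],"jaw": 1},
    {"linear": [0.403,0.785,0],"twist": [0,0,0],"jaw": 1},
    {"linear": [0,0,0],"twist": [0,0,0],"jaw": 1},
    {"linear": [0,0,0],"twist": [0,0,0],"jaw": 1},
  ],
)

```text
time_s: 20.4
position: [410.8, 265.1, 208.3]
tool_rot: [-0.075, 0.997, -0.0, 0.0]
force: [0.1, 0.5, -0.0]
gripper_width: 1.004
grasp_force: 0.0
```

```bash
python3 - <<'E'
from h import *
from plant import camera
go([411,264.5,60],[411,264.5,4])
T=camera("top");S=camera("scene"); pickle.dump(T,open("top3.pkl","wb"));pickle.dump(S,open("scene3.pkl","wb"))
a=cv2.resize(T["frame"][90:210,120:320],None,fx=2.5,fy=2.5,interpolation=cv2.INTER_CUBIC); b=cv2.resize(S["frame"][130:250,180:380],None,fx=2.5,fy=2.5,interpolation=cv2.INTER_CUBIC)
cv2.imwrite("pics/g7.png",np.vstack([a,b])[:,:,::-1])
for n,c in(("T",T),("S",S)):
  for k,z in(("red",37),("yellow",59)):
    for b in blobs(c,*COL[k]):
        r=cv2.minAreaRect(plane(c,b.reshape(-1,2),z)[:,:2].astype(np.float32)); d=np.array(r[0])-RK
        print(n,k,np.round(r[0],1),np.round(r[1],1),round(r[2],1),"rackframe",(d@EX).round(1),(d@EY).round(1))
E
```

```text
t 20.4 pos [410.8 265.1 208.3] yaw 1.72 tilt [ 0.001 -0.    -1.   ] w 1.004 g 0.0 F [ 0.1  0.5 -0. ] q [ 0.48  0.07  1.97 -0.    1.1  -1.24]
 -> [411.  264.5  60. ] rows>= 2.97 [ 0.    -0.01   2.967]
 -> [411.  264.5   4. ] rows>= 1.12 [1.00e-03 1.00e-03 1.12e+00]
T red [406.1 253.7] [43.7 50.7] 42.5 rackframe -74.1 304.1
T red [613.  -21.9] [85. 62.] 8.3 rackframe 90.4 1.2
T yellow [523.8 -36.5] [ 61.7 113.4] 8.1 rackframe 0.0 -0.2
S red [413.1 284.5] [52.9 50.7] 54.5 rackframe -62.6 333.6
S red [613.4  -5.1] [78.3 92.4] 11.2 rackframe 93.2 17.8
S yellow [530.    7.9] [ 46.1 134.7] 7.8 rackframe 12.6 42.9
S yellow [526.1 -58.1] [37.6 22. ] 5.9 rackframe -0.9 -21.9
```

View pics/g7.png

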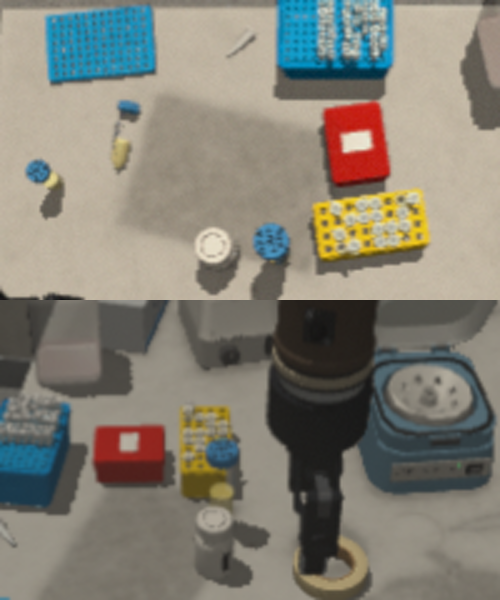

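Top crop: box at (356,143) square behind the rack, bottle cap (213,245) and tube cap (271,241) in line with the rack's middle. The box measures about 19 mm clear, yaw 8.3° against the rack's 8.1–8.4°. Next, the dish.

Request:
carry_out(
  steps=[
    {"linear": [0,-0.01,0.8],"twist": [0,0,0],"jaw": 1},
    {"linear": [0,0,0.9],"twist": [0,0,0],"jaw": 1},
    {"linear": [0,0,0.9],"twist": [0,0,0],"jaw": 1},
    {"linear": [0,0,0.6],"twist": [0,0,0],"jaw": 1},
    {"linear": [0,0,0.3],"twist": [0,0,0],"jaw": 1},
  ],
)

```text
time_s: 21.0
position: [410.1, 261.2, 29.9]
tool_rot: [-0.072, 0.997, -0.001, -0.003]
force: [-0.4, -0.3, -0.3]
gripper_width: 0.998
grasp_force: 0.0
```

Request:
carry_out(
  steps=[
    {"linear": [0,0,0.2],"twist": [0,0,0],"jaw": 1},
    {"linear": [0,0,0.2],"twist": [0,0,0],"jaw": 1},
    {"linear": [0,0,0.15],"twist": [0,0,0],"jaw": 1},
    {"linear": [0,0,0.05],"twist": [0,0,0],"jaw": 1},
    {"linear": [0,0,0],"twist": [0,0,0],"jaw": 1},
  ],
)

```text
time_s: 21.5
position: [411.7, 264.0, 3.5]
tool_rot: [-0.073, 0.997, 0.0, 0.0]
force: [0.0, 0.2, 0.3]
gripper_width: 1.001
grasp_force: 0.0
```

```bash
python3 - <<'E'
from h import *
go([411,264.5,-1])
T=pickle.load(open("top3.pkl","rb"))
for n,t,z in(("tube",(228.4,186.4),115),("bottle",(205.2,188),74)):
    p=plane(T,[t],z)[0]; d=p[:2]-RK; print(n,p.round(1),(d@EX).round(1),(d@EY).round(1))
E
```

```text
t 21.5 pos [411.7 264.    3.5] yaw 1.717 tilt [ 0.  0. -1.] w 1.001 g 0.0 F [0.  0.2 0.3] q [ 0.48  0.41  2.07 -0.    0.67 -1.24]
 -> [411.  264.5  -1. ] rows>= 0.09 [0.013 0.011 0.089]
tube [499.   58.2 115. ] -10.7 97.2
bottle [500.2 119.2  74. ] -0.6 157.3
```

```bash
python3 - <<'E'
from h import *
T=pickle.load(open("top3.pkl","rb"));S=pickle.load(open("scene3.pkl","rb"))
for n,c in(("T",T),("S",S)):
    for b in blobs(c,*COL["blue"]):
        (u,v),r=cv2.minEnclosingCircle(b); e=proj(c,[[*TG["tube"],115]])[0]
        if np.hypot(*(e-(u,v)))<15:
            M=cv2.moments(b); g=(M["m10"]/M["m00"],M["m01"]/M["m00"]); print(n,"cap",np.round(g,1),round(r,1),"expected",e.round(1),plane(c,[g],112)[0].round(1))
    for b in blobs(c,*COL["yellow"],5)+blobs(c,(18,60,120),(34,129,255),5):
        e=proj(c,[[*TG["tube"],10]])[0]; (u,v),r=cv2.minEnclosingCircle(b)
        if np.hypot(*(e-(u,v)))<15: print(n,"yellow blob",round(u,1),round(v,1),"r",round(r,1),"exp foot",e.round(1))
print("foot S pix->", plane(S,[(180+221/2.5,130+192/2.5)],15)[0].round(1))
a=cv2.resize(S["frame"][175:230,240:300],None,fx=8,fy=8,interpolation=cv2.INTER_CUBIC)
cv2.imwrite("pics/g8.png",a[:,:,::-1])
E
```

```text
T cap [228.3 186.3] 6.7 expected [227.5 182. ] [499.6  58.7 112. ]
S cap [268.5 190.2] 5.6 expected [265.7 189.2] [502.3  60.2 112. ]
S yellow blob 269.0 207.5 r 4.6 exp foot [265.4 217.4]
foot S pix-> [505.4  23.7  15. ]
```

View pics/g8.png

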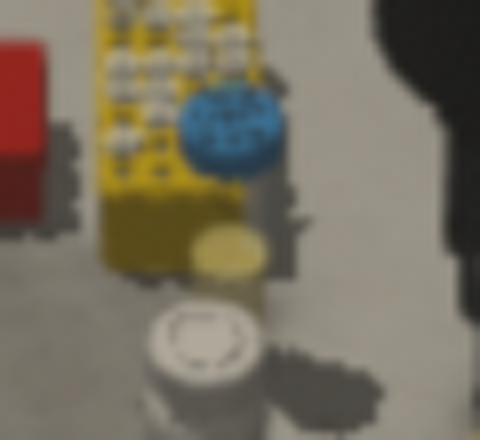

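The close-up shows the tube standing upright (cap (232,130), content (230,250)), but about 9 mm too near the robot, at roughly (500.5, 59). I'll regrasp it, centred, before the dish.

Request:
carry_out(
  steps=[
    {"linear": [0,0,-0.7],"twist": [0,0,0],"jaw": 1},
    {"linear": [0,0,-0.9],"twist": [0,0,0],"jaw": 1},
    {"linear": [0,0,-0.9],"twist": [0,0,0],"jaw": 1},
    {"linear": [0,0,-0.9],"twist": [0,0,0],"jaw": 1},
    {"linear": [0,0,-0.8],"twist": [0,0,0],"jaw": 1},
  ],
)

```text
time_s: 22.0
position: [411.8, 264.4, 216.8]
tool_rot: [-0.073, 0.997, 0.001, 0.002]
force: [0.7, 0.2, 0.2]
gripper_width: 1.0
grasp_force: 0.0
```

Request:
carry_out(
  steps=[
    {"linear": [-0.235,-0.861,0],"twist": [0,0,0],"jaw": 1},
    {"linear": [-0.235,-0.861,0],"twist": [0,0,0],"jaw": 1},
    {"linear": [-0.235,-0.861,0],"twist": [0,0,0],"jaw": 1},
    {"linear": [-0.235,-0.861,0],"twist": [0,0,0],"jaw": 1},
    {"linear": [-0.235,-0.861,0],"twist": [0,0,0],"jaw": 1},
  ],
)

```text
time_s: 22.5
position: [501.8, 58.2, 214.6]
tool_rot: [-0.074, 0.997, 0.0, 0.001]
force: [0.0, 0.2, 0.0]
gripper_width: 0.997
grasp_force: 0.0
```

Request:
carry_out(
  steps=[
    {"linear": [0,0,0],"twist": [0,0,0.0455],"jaw": 1},
    {"linear": [0,0,0],"twist": [0,0,0.0455],"jaw": 1},
    {"linear": [0,0,0],"twist": [0,0,0.0455],"jaw": 1},
    {"linear": [0,0,0],"twist": [0,0,0.0455],"jaw": 1},
    {"linear": [0,0,0],"twist": [0,0,0.0455],"jaw": 1},
  ],
)

```text
time_s: 23.0
position: [501.2, 59.7, 214.2]
tool_rot: [0.283, 0.959, 0.0, 0.001]
force: [0.8, 0.2, 0.1]
gripper_width: 0.998
grasp_force: 0.0
```

Request:
carry_out(
  steps=[
    {"linear": [0,0,0],"twist": [0,0,0.0455],"jaw": 1},
    {"linear": [0,0,0],"twist": [0,0,0.0455],"jaw": 1},
    {"linear": [0,0,0],"twist": [0,0,0.0455],"jaw": 1},
    {"linear": [0,0,0],"twist": [0,0,0.0455],"jaw": 1},
    {"linear": [0,0,0],"twist": [0,0,0.0455],"jaw": 1},
  ],
)

```text
time_s: 23.5
position: [501.2, 59.8, 214.2]
tool_rot: [0.6, 0.8, 0.001, 0.001]
force: [0.7, -0.2, -0.2]
gripper_width: 0.997
grasp_force: 0.0
```

Request:
carry_out(
  steps=[
    {"linear": [0,0,0],"twist": [0,0,0.0455],"jaw": 1},
    {"linear": [0,0,0],"twist": [0,0,0],"jaw": 1},
    {"linear": [0,0,0],"twist": [0,0,0],"jaw": 1},
  ],
)

```text
time_s: 23.8
position: [501.1, 59.7, 213.9]
tool_rot: [0.653, 0.758, 0.0, 0.0]
force: [-0.5, 0.4, 0.5]
gripper_width: 0.999
grasp_force: 0.0
```

```bash
python3 - <<'E'
from h import *
go([500.5,59.3,100],[500.5,59.3,58],yaw=TH)
E
```

```text
t 23.8 pos [501.1  59.7 213.9] yaw 0.148 tilt [ 0.001 -0.    -1.   ] w 0.999 g 0.0 F [-0.5  0.4  0.5] q [ 0.03  0.09  1.93 -0.    1.12 -0.12]
 -> [500.5  59.3 100. ] rows>= 2.28 [-0.007 -0.016  2.278]
 -> [500.5  59.3  58. ] rows>= 0.84 [ 0.    -0.001  0.84 ]
 twist z total 0.0006 rows 0.01214474532022594
```

Request:
carry_out(
  steps=[
    {"linear": [-0.005,-0.01,0.7],"twist": [0,0,0],"jaw": 1},
    {"linear": [0,0,0.8],"twist": [0,0,0],"jaw": 1},
    {"linear": [0,0,0.8],"twist": [0,0,0],"jaw": 1},
    {"linear": [0,0,0.5],"twist": [0,0,0],"jaw": 1},
    {"linear": [0,0,0.3],"twist": [0,0,0],"jaw": 1},
  ],
)

```text
time_s: 24.3
position: [498.6, 59.3, 55.9]
tool_rot: [0.653, 0.757, -0.001, -0.001]
force: [0.0, -0.0, 0.0]
gripper_width: 1.002
grasp_force: 0.0
```

Request:
carry_out(
  steps=[
    {"linear": [0,0,0],"twist": [0,0,0],"jaw": 1},
    {"linear": [0,0,0],"twist": [0,0,0],"jaw": 1},
    {"linear": [0,0,0],"twist": [0,0,0],"jaw": 0},
    {"linear": [0,0,0],"twist": [0,0,0],"jaw": 0},
    {"linear": [0,0,0],"twist": [0,0,0],"jaw": 0},
  ],
)

```text
time_s: 24.8
position: [501.4, 59.4, 59.4]
tool_rot: [0.654, 0.757, 0.001, 0.001]
force: [-0.8, -0.2, -0.5]
gripper_width: 0.518
grasp_force: 0.0
```

```bash
python3 - <<'E'
from h import *
from plant import camera
go([500.5,59.3,58],yaw=TH)
T=camera("top");S=camera("scene")
for b in blobs(T,*COL["blue"]):
    M=cv2.moments(b); g=(M["m10"]/M["m00"],M["m01"]/M["m00"])
    if np.hypot(g[0]-228.3,g[1]-186.3)<15: print(g,plane(T,[g],112))
cv2.imwrite("pics/g9.png",cv2.resize(S["frame"][150:240,215:325],None,fx=5,fy=5,interpolation=cv2.INTER_CUBIC)[:,:,::-1])
E
```

```text
t 24.8 pos [501.4  59.4  59.4] yaw 0.145 tilt [ 0.002  0.    -1.   ] w 0.518 g 0.0 F [-0.8 -0.2 -0.5] q [ 0.03  0.32  2.03 -0.    0.79 -0.11]
 -> [500.5  59.3  58. ] rows>= 0.03 [ 0.002 -0.019  0.028]
 twist z total -0.0004 rows 0.007793004792788904
```

View pics/g9.png

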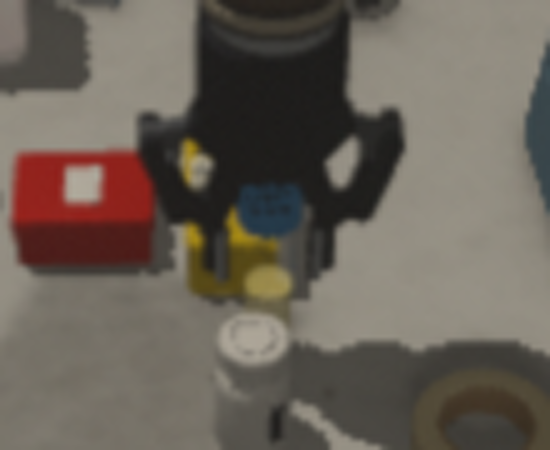

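The jaws straddle the tube at (221,250) and (325,255), with the tube centred at about (269,250). I close, lift a little, shift 9 mm away from the robot and lower.

Request:
carry_out(
  steps=[
    {"linear": [0,0,0],"twist": [0,0,0],"jaw": -0.15},
    {"linear": [0,0,0],"twist": [0,0,0],"jaw": -0.3},
    {"linear": [0,0,0],"twist": [0,0,0],"jaw": -1},
    {"linear": [0,0,0],"twist": [0,0,0],"jaw": -1},
    {"linear": [0,0,0],"twist": [0,0,0],"jaw": -1},
  ],
)

```text
time_s: 25.4
position: [500.9, 59.3, 58.7]
tool_rot: [0.654, 0.757, 0.0, 0.0]
force: [-0.6, 0.1, 3.2]
gripper_width: 0.342
grasp_force: 52.7
```

```bash
python3 - <<'E'
from h import *
go([*TG["tube"],60],yaw=TH)
E
```

```text
t 25.4 pos [500.9  59.3  58.7] yaw 0.145 tilt [ 0.001  0.    -1.   ] w 0.342 g 52.7 F [-0.6  0.1  3.2] q [ 0.03  0.32  2.03 -0.    0.79 -0.11]
 -> [509.5  60.6  60. ] rows>= 0.18 [ 0.001  0.174 -0.027]
 twist z total -0.0005 rows 0.009435201712284604
```

Request:
carry_out(
  steps=[
    {"linear": [0,0,-0.2],"twist": [0,0,0],"jaw": -1},
    {"linear": [0,0.08,0],"twist": [0,0,0],"jaw": -1},
    {"linear": [0,0.095,0],"twist": [0,0,0],"jaw": -1},
    {"linear": [0,0,0.1],"twist": [0,0,0],"jaw": -1},
    {"linear": [0,0,0.09],"twist": [0,0,0],"jaw": -1},
  ],
)

```text
time_s: 25.9
position: [509.3, 60.6, 58.5]
tool_rot: [0.654, 0.757, -0.0, -0.0]
force: [-3.9, -0.1, 39.8]
gripper_width: 0.34
grasp_force: 54.4
```

Request:
carry_out(
  steps=[
    {"linear": [0,0,0],"twist": [0,0,0],"jaw": -1},
    {"linear": [0,0,0],"twist": [0,0,0],"jaw": -1},
  ],
)

```text
time_s: 26.1
position: [509.3, 60.6, 58.7]
tool_rot: [0.654, 0.756, 0.0, 0.0]
force: [0.1, -0.6, 3.3]
gripper_width: 0.34
grasp_force: 53.6
```

```bash
python3 - <<'E'
from h import *
go([*TG["tube"],58.7],yaw=TH)
E
```

```text
t 26.1 pos [509.3  60.6  58.7] yaw 0.145 tilt [ 0.  0. -1.] w 0.34 g 53.6 F [ 0.1 -0.6  3.3] q [ 0.03  0.34  2.01  0.    0.8  -0.11]
 -> [509.5  60.6  58.7] rows>= 0.0 [ 0.     0.003 -0.001]
 twist z total -0.0005 rows 0.010614700594494469
```

Request:
carry_out(
  steps=[
    {"linear": [0,0,0],"twist": [0,0,0],"jaw": -0.25},
    {"linear": [0,0,0],"twist": [0,0,0],"jaw": 0},
    {"linear": [0,0,0],"twist": [0,0,0],"jaw": 1},
    {"linear": [0,0,0],"twist": [0,0,0],"jaw": 1},
    {"linear": [0,0,0],"twist": [0,0,0],"jaw": 1},
  ],
)

```text
time_s: 26.6
position: [509.0, 60.6, 58.6]
tool_rot: [0.654, 0.757, -0.0, -0.0]
force: [-0.2, -0.0, -0.2]
gripper_width: 0.977
grasp_force: 0.0
```

Request:
carry_out(
  steps=[
    {"linear": [0,0,0],"twist": [0,0,0],"jaw": 1},
    {"linear": [0,0,-0.4],"twist": [0,0,0],"jaw": 1},
    {"linear": [0,0,-0.8],"twist": [0,0,0],"jaw": 1},
    {"linear": [0,0,-0.9],"twist": [0,0,0],"jaw": 1},
    {"linear": [0,0,-0.9],"twist": [0,0,0],"jaw": 1},
  ],
)

```text
time_s: 27.1
position: [508.6, 60.5, 209.9]
tool_rot: [0.654, 0.756, -0.0, -0.0]
force: [0.9, -0.7, 0.0]
gripper_width: 0.998
grasp_force: 0.0
```

```bash
python3 - <<'E'
from h import *
go([411,264.5,205],yaw=TH+np.pi/2)
E
```

```text
t 27.1 pos [508.6  60.5 209.9] yaw 0.145 tilt [-0.001 -0.    -1.   ] w 0.998 g 0.0 F [ 0.9 -0.7  0. ] q [ 0.03  0.11  1.92 -0.    1.11 -0.11]
 -> [411.  264.5 205. ] rows>= 4.52 [ 4.318 -1.341  0.1  ]
 twist z total 0.4995 rows 10.468903814453302
```

Request:
carry_out(
  steps=[
    {"linear": [0.864,-0.268,0],"twist": [0,0,0],"jaw": 1},
    {"linear": [0.864,-0.268,0],"twist": [0,0,0],"jaw": 1},
    {"linear": [0.864,-0.268,0],"twist": [0,0,0],"jaw": 1},
    {"linear": [0.864,-0.268,0],"twist": [0,0,0],"jaw": 1},
    {"linear": [0.864,-0.268,0],"twist": [0,0,0],"jaw": 1},
  ],
)

```text
time_s: 27.6
position: [410.7, 266.0, 209.0]
tool_rot: [0.654, 0.756, 0.0, 0.0]
force: [0.4, -0.5, -0.7]
gripper_width: 0.996
grasp_force: 0.0
```

Request:
carry_out(
  steps=[
    {"linear": [0,0,0],"twist": [0,0,-0.0455],"jaw": 1},
    {"linear": [0,0,0],"twist": [0,0,-0.0455],"jaw": 1},
    {"linear": [0,0,0],"twist": [0,0,-0.0455],"jaw": 1},
    {"linear": [0,0,0],"twist": [0,0,-0.0455],"jaw": 1},
    {"linear": [0,0,0],"twist": [0,0,-0.0455],"jaw": 1},
  ],
)

```text
time_s: 28.1
position: [411.4, 264.7, 208.7]
tool_rot: [0.345, 0.939, -0.0, -0.0]
force: [0.1, 1.2, 0.4]
gripper_width: 1.0
grasp_force: 0.0
```

Request:
carry_out(
  steps=[
    {"linear": [0,0,0],"twist": [0,0,-0.0455],"jaw": 1},
    {"linear": [0,0,0],"twist": [0,0,-0.0455],"jaw": 1},
    {"linear": [0,0,0],"twist": [0,0,-0.0455],"jaw": 1},
    {"linear": [0,0,0],"twist": [0,0,-0.0455],"jaw": 1},
    {"linear": [0,0,0],"twist": [0,0,-0.0455],"jaw": 1},
  ],
)

```text
time_s: 28.6
position: [411.5, 264.6, 208.7]
tool_rot: [-0.005, 1.0, -0.0, -0.0]
force: [0.5, -0.2, 0.1]
gripper_width: 0.998
grasp_force: 0.0
```

Request:
carry_out(
  steps=[
    {"linear": [0,0,0],"twist": [0,0,-0.0455],"jaw": 1},
    {"linear": [0,0,0],"twist": [0,0,0],"jaw": 1},
    {"linear": [0,0,0],"twist": [0,0,0],"jaw": 1},
  ],
)

```text
time_s: 28.9
position: [411.5, 264.6, 208.8]
tool_rot: [-0.072, 0.997, -0.0, -0.0]
force: [0.8, -0.1, 0.1]
gripper_width: 1.001
grasp_force: 0.0
```

```bash
cat > chk.py <<'E'
from h import *
from plant import camera
T=camera("top");S=camera("scene"); pickle.dump(T,open("topL.pkl","wb")); pickle.dump(S,open("sceneL.pkl","wb"))
for n,c in(("T",T),("S",S)):
  for b in blobs(c,*COL["blue"]):
    M=cv2.moments(b); g=(M["m10"]/M["m00"],M["m01"]/M["m00"]); p=plane(c,[g],112)[0]; d=p[:2]-RK
    if np.hypot(*(p[:2]-TG["tube"]))<30: print(n,"tube cap",p.round(1),(d@EX).round(1),(d@EY).round(1))
  for b in blobs(c,*COL["red"]):
    M=cv2.moments(b); g=(M["m10"]/M["m00"],M["m01"]/M["m00"]); print(n,"red",np.round(g,1),plane(c,[g],9)[0].round(1),plane(c,[g],43)[0].round(1))
E
python3 - <<'E'
from chk import *
go([411,264.5,2],yaw=TH+np.pi/2)
E
```

```text
T tube cap [508.  60. 112.] -1.6 97.6
T red [154.1 226.6] [405.7 261.2   9. ] [404.7 252.1  43. ]
T red [262.1 147.3] [619.  -22.3   9. ] [611. -22.  43.]
S tube cap [511.6  61.6 112. ] 2.3 98.6
S red [295.9 282.6] [412.7 265.6   9. ] [413.2 289.5  43. ]
S red [231.5 191.1] [620.7 -34.2   9. ] [612.8   1.8  43. ]
t 29.0 pos [411.6 264.6 208.8] yaw 1.716 tilt [ 0. -0. -1.] w 1.004 g 0.0 F [-0.2  0.2  0.5] q [ 0.48  0.07  1.97 -0.    1.11 -1.23]
 -> [411.  264.5   2. ] rows>= 4.14 [ 0.013 -0.     4.136]
 twist z total -0.0006 rows 0.012553703714856696
```

The tube is now within about 2 mm of its place. Down to the dish.

Request:
carry_out(
  steps=[
    {"linear": [0.01,0,0.8],"twist": [0,0,0],"jaw": 1},
    {"linear": [0,0,0.9],"twist": [0,0,0],"jaw": 1},
    {"linear": [0,0,0.9],"twist": [0,0,0],"jaw": 1},
    {"linear": [0,0,0.6],"twist": [0,0,0],"jaw": 1},
    {"linear": [0,0,0.3],"twist": [0,0,0],"jaw": 1},
  ],
)

```text
time_s: 29.5
position: [408.7, 263.2, 30.6]
tool_rot: [-0.072, 0.997, -0.001, -0.003]
force: [-0.3, 0.4, -0.2]
gripper_width: 0.997
grasp_force: 0.0
```

Request:
carry_out(
  steps=[
    {"linear": [0,0,0.2],"twist": [0,0,0],"jaw": 1},
    {"linear": [0,0,0.2],"twist": [0,0,0],"jaw": 1},
    {"linear": [0,0,0.15],"twist": [0,0,0],"jaw": 1},
    {"linear": [0,0,0.13],"twist": [0,0,0],"jaw": 1},
    {"linear": [0,0,0],"twist": [0,0,0],"jaw": 1},
  ],
)

```text
time_s: 30.0
position: [411.0, 264.5, -0.5]
tool_rot: [-0.073, 0.997, -0.0, -0.0]
force: [-1.3, -0.2, -0.1]
gripper_width: 1.0
grasp_force: 0.0
```

Request:
carry_out(
  steps=[
    {"linear": [0,0,0],"twist": [0,0,0],"jaw": 0.5},
    {"linear": [0,0,0],"twist": [0,0,0],"jaw": 0.35},
    {"linear": [0,0,0],"twist": [0,0,0],"jaw": 0.35},
    {"linear": [0,0,0],"twist": [0,0,0],"jaw": 0.35},
  ],
)

```text
time_s: 30.4
position: [411.4, 264.7, 0.2]
tool_rot: [-0.073, 0.997, 0.0, 0.0]
force: [-0.0, -0.6, -0.6]
gripper_width: 0.674
grasp_force: 0.0
```

```bash
python3 - <<'E'
from h import *
go([411,264.5,-2],yaw=TH+np.pi/2)
E
```

```text
t 30.4 pos [4.114e+02 2.647e+02 2.000e-01] yaw 1.717 tilt [ 0.001  0.    -1.   ] w 0.674 g 0.0 F [-0.  -0.6 -0.6] q [ 0.48  0.41  2.07 -0.    0.66 -1.23]
 -> [411.  264.5  -2. ] rows>= 0.04 [ 0.009 -0.003  0.044]
 twist z total 0.0 rows 0.0006535983319950642
```

Request:
carry_out(
  steps=[
    {"linear": [0,0,0.05],"twist": [0,0,0],"jaw": 0.35},
    {"linear": [0,0,0],"twist": [0,0,0],"jaw": -1},
    {"linear": [0,0,0],"twist": [0,0,0],"jaw": -1},
    {"linear": [0,0,0],"twist": [0,0,0],"jaw": -1},
    {"linear": [0,0,0],"twist": [0,0,0],"jaw": -1},
  ],
)

```text
time_s: 30.9
position: [411.3, 264.6, -2.2]
tool_rot: [-0.073, 0.997, -0.0, 0.0]
force: [-0.3, -1.4, 5.7]
gripper_width: 0.586
grasp_force: 61.3
```

```bash
python3 - <<'E'
from h import *
b=RK+91*EX+0.8*EY
go([411,264.5,180],[*b,180],[*b,40],yaw=TH+np.pi/2)
E
```

```text
t 30.9 pos [411.3 264.6  -2.2] yaw 1.718 tilt [ 0. -0. -1.] w 0.586 g 61.3 F [-0.3 -1.4  5.7] q [ 0.48  0.42  2.07 -0.    0.66 -1.23]
 -> [411.  264.5 180. ] rows>= 3.64 [ 7.000e-03 -1.000e-03 -3.643e+00]
 -> [613.7 -22.2 180. ] rows>= 7.02 [-3.172e+00 -6.266e+00  1.000e-03]
 -> [613.7 -22.2  40. ] rows>= 2.8 [0.  0.  2.8]
 twist z total 0.0001 rows 0.0010855478969142903
```

Request:
carry_out(
  steps=[
    {"linear": [0,0,-0.3],"twist": [0,0,0],"jaw": -1},
    {"linear": [0,0,-0.7],"twist": [0,0,0],"jaw": -1},
    {"linear": [0,0,-0.9],"twist": [0,0,0],"jaw": -1},
    {"linear": [0,0,-0.9],"twist": [0,0,0],"jaw": -1},
    {"linear": [0,0,-0.8],"twist": [0,0,0],"jaw": -1},
  ],
)

```text
time_s: 31.4
position: [411.1, 264.5, 179.2]
tool_rot: [-0.073, 0.997, 0.0, 0.0]
force: [0.7, 0.5, -0.5]
gripper_width: 0.589
grasp_force: 62.5
```

```bash
python3 - <<'E'
from chk import *
b=RK+91*EX+0.8*EY
go([*b,180])
p=sense_p=None
a=cv2.resize(T["frame"][195:255,100:190],None,fx=5,fy=5); b=cv2.resize(S["frame"][210:310,240:390],None,fx=3,fy=3)
cv2.imwrite("pics/g10.png",np.vstack([a,b])[:,:,::-1])
E
```

```text
T tube cap [508.   60.1 112. ] -1.6 97.7
T red [133.1 229.9] [396.6 316.9   9. ] [395.9 305.9  43. ]
T red [262.1 147.3] [619.1 -22.3   9. ] [611.1 -22.1  43. ]
S tube cap [511.8  61.8 112. ] 2.4 98.8
S red [291.4 230.5] [435.3  99.5   9. ] [434.9 130.2  43. ]
S red [231.5 191.1] [620.7 -34.2   9. ] [612.8   1.8  43. ]
t 31.5 pos [415.6 266.9 183.8] yaw 1.718 tilt [ 0.012  0.006 -1.   ] w 0.589 g 62.5 F [ 1.2 -0.  -0.3] q [ 0.48  0.1   1.99  0.    1.04 -1.23]
 -> [613.7 -22.2 180. ] rows>= 7.01 [-3.073 -6.301  0.087]
```

View pics/g10.png

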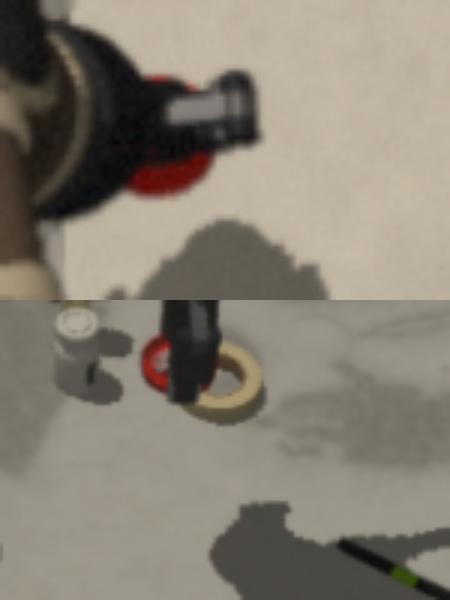

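The dish is held level (scene crop (178,365)). I'll check how well it is centred in the jaws.

```bash
python3 - <<'E'
from h import *
T=pickle.load(open("topL.pkl","rb"));S=pickle.load(open("sceneL.pkl","rb"))
P=[[413,265.5,190],[403,264,190],[423,267,190]]
print("T",proj(T,P).round(1),((proj(T,P)-(100,195))*5).round());print("S",((proj(S,P)-(240,210))*3+(0,300)).round())
for n,c,(x0,y0,x1,y1) in(("T",T,(100,195,190,255)),("S",S,(240,210,330,250))):
    for b in blobs(c,(0,100,40),(9,255,255),8):
        r=cv2.boundingRect(b)
        if x0<r[0]<x1 and y0<r[1]<y1: print(n,r)
E
```

```text
T [[130.4 220.6]
 [130.9 225.2]
 [129.9 216. ]] [[152. 128.]
 [154. 151.]
 [150. 105.]]
S [[183. 367.]
 [197. 367.]
 [168. 367.]]
T (125, 225, 17, 9)
S (287, 221, 10, 20)
```

Request:
carry_out(
  steps=[
    {"linear": [-0.3,-0.6,0],"twist": [0,0,0],"jaw": -1},
    {"linear": [-0.4,-0.8,0],"twist": [0,0,0],"jaw": -1},
    {"linear": [-0.4,-0.8,0],"twist": [0,0,0],"jaw": -1},
    {"linear": [-0.4,-0.8,0],"twist": [0,0,0],"jaw": -1},
    {"linear": [-0.4,-0.8,0],"twist": [0,0,0],"jaw": -1},
  ],
)

```text
time_s: 32.0
position: [532.8, 88.9, 176.0]
tool_rot: [-0.073, 0.997, 0.0, -0.001]
force: [0.3, 1.0, -0.9]
gripper_width: 0.587
grasp_force: 62.5
```

Request:
carry_out(
  steps=[
    {"linear": [-0.4,-0.8,0],"twist": [0,0,0],"jaw": -1},
    {"linear": [-0.4,-0.8,0],"twist": [0,0,0],"jaw": -1},
    {"linear": [-0.3,-0.6,0],"twist": [0,0,0],"jaw": -1},
    {"linear": [-0.12,-0.25,0],"twist": [0,0,0],"jaw": -1},
    {"linear": [0,0,0.4],"twist": [0,0,0],"jaw": -1},
  ],
)

```text
time_s: 32.5
position: [614.2, -23.8, 159.0]
tool_rot: [-0.072, 0.997, -0.001, 0.003]
force: [-0.6, -0.0, -1.1]
gripper_width: 0.586
grasp_force: 62.5
```

Request:
carry_out(
  steps=[
    {"linear": [0,0,0.6],"twist": [0,0,0],"jaw": -1},
    {"linear": [0,0,0.5],"twist": [0,0,0],"jaw": -1},
    {"linear": [0,0,0.3],"twist": [0,0,0],"jaw": -1},
    {"linear": [0,0,0],"twist": [0,0,0],"jaw": -1},
    {"linear": [0,0,0],"twist": [0,0,0],"jaw": -1},
  ],
)

```text
time_s: 33.0
position: [611.1, -21.3, 87.3]
tool_rot: [-0.074, 0.997, 0.0, -0.0]
force: [0.9, -0.5, -0.0]
gripper_width: 0.588
grasp_force: 62.5
```

```bash
python3 - <<'E'
from h import *
b=RK+91*EX+0.8*EY
go([*b,35.5],yaw=TH+np.pi/2)
E
```

```text
t 33.0 pos [611.1 -21.3  87.3] yaw 1.718 tilt [-0.  0. -1.] w 0.588 g 62.5 F [ 0.9 -0.5 -0. ] q [-0.11  0.45  1.76  0.    0.93 -1.82]
 -> [613.7 -22.2  35.5] rows>= 1.04 [-0.049 -0.025  1.036]
 twist z total 0.0002 rows 0.003713294895313631
```

Request:
carry_out(
  steps=[
    {"linear": [-0.045,-0.02,0.3],"twist": [0,0,0],"jaw": -1},
    {"linear": [0,0,0.4],"twist": [0,0,0],"jaw": -1},
    {"linear": [0,0,0.2],"twist": [0,0,0],"jaw": -1},
    {"linear": [0,0,0.06],"twist": [0,0,0],"jaw": -1},
    {"linear": [0,0,0],"twist": [0,0,0],"jaw": -1},
  ],
)

```text
time_s: 33.5
position: [613.4, -22.4, 39.0]
tool_rot: [-0.073, 0.997, 0.0, -0.0]
force: [0.1, 0.7, -0.3]
gripper_width: 0.592
grasp_force: 62.5
```

```bash
python3 - <<'E'
from h import *
b=RK+91*EX+0.8*EY
go([*b,35],yaw=TH+np.pi/2)
E
```

```text
t 33.5 pos [613.4 -22.4  39. ] yaw 1.717 tilt [-0.  0. -1.] w 0.592 g 62.5 F [ 0.1  0.7 -0.3] q [-0.11  0.52  1.77  0.    0.85 -1.82]
 -> [613.7 -22.2  35. ] rows>= 0.08 [-0.006  0.003  0.08 ]
 twist z total 0.0 rows 0.00042785057335870103
```

Request:
carry_out(
  steps=[
    {"linear": [-0.005,0,0.05],"twist": [0,0,0],"jaw": -1},
    {"linear": [0,0,0.02],"twist": [0,0,0],"jaw": -1},
    {"linear": [0,0,0],"twist": [0,0,0],"jaw": -1},
    {"linear": [0,0,0],"twist": [0,0,0],"jaw": 0.35},
    {"linear": [0,0,0],"twist": [0,0,0],"jaw": 0.6},
  ],
)

```text
time_s: 34.0
position: [614.1, -22.4, 36.2]
tool_rot: [-0.073, 0.997, -0.0, 0.0]
force: [0.3, -0.5, -0.2]
gripper_width: 0.795
grasp_force: 0.0
```

Request:
carry_out(
  steps=[
    {"linear": [0,0,0],"twist": [0,0,0],"jaw": 1},
    {"linear": [0,0,0],"twist": [0,0,0],"jaw": 1},
    {"linear": [0,0,-0.3],"twist": [0,0,0],"jaw": 1},
    {"linear": [0,0,-0.7],"twist": [0,0,0],"jaw": 1},
    {"linear": [0,0,-0.9],"twist": [0,0,0],"jaw": 1},
  ],
)

```text
time_s: 34.5
position: [611.7, -22.2, 130.3]
tool_rot: [-0.073, 0.997, 0.0, -0.002]
force: [0.7, -0.3, -0.4]
gripper_width: 1.001
grasp_force: 0.0
```

Request:
carry_out(
  steps=[
    {"linear": [0,0,-0.9],"twist": [0,0,0],"jaw": 1},
    {"linear": [0,0,-0.7],"twist": [0,0,0],"jaw": 1},
    {"linear": [0.4,0.7,0],"twist": [0,0,0],"jaw": 1},
    {"linear": [0.45,0.8,0],"twist": [0,0,0],"jaw": 1},
    {"linear": [0.45,0.8,0],"twist": [0,0,0],"jaw": 1},
  ],
)

```text
time_s: 35.0
position: [532.3, 82.6, 212.6]
tool_rot: [-0.072, 0.997, 0.0, 0.001]
force: [-0.6, 0.7, -0.6]
gripper_width: 0.998
grasp_force: 0.0
```

Request:
carry_out(
  steps=[
    {"linear": [0.45,0.8,0],"twist": [0,0,0],"jaw": 1},
    {"linear": [0.45,0.8,0],"twist": [0,0,0],"jaw": 1},
    {"linear": [0.45,0.8,0],"twist": [0,0,0],"jaw": 1},
    {"linear": [0.3,0.6,0],"twist": [0,0,0],"jaw": 1},
    {"linear": [0,0,0],"twist": [0,0,0],"jaw": 1},
  ],
)

```text
time_s: 35.5
position: [426.7, 220.9, 211.8]
tool_rot: [-0.076, 0.997, 0.001, 0.0]
force: [0.3, -0.6, -0.5]
gripper_width: 0.999
grasp_force: 0.0
```

```bash
python3 - <<'E'
from chk import *
go()
for n,c in(("T",T),("S",S)):
    for b in blobs(c,*COL["beige"]):
        p=plane(c,[cv2.minAreaRect(b)[0]],15)[0]
        if cv2.contourArea(b)>400 and p[0]<450: print(n,"tape",p.round(1))
a=cv2.resize(T["frame"][90:210,150:320],None,fx=2.8,fy=2.5,interpolation=cv2.INTER_CUBIC); b=cv2.resize(S["frame"][130:250,180:350],None,fx=2.8,fy=2.5,interpolation=cv2.INTER_CUBIC)
cv2.imwrite("pics/g11.png",np.vstack([a,b])[:,:,::-1])
E
```

```text
T tube cap [508.1  60.3 112. ] -1.4 97.8
T red [262.1 147.3] [619.  -22.4   9. ] [611.  -22.1  43. ]
S tube cap [511.6  61.6 112. ] 2.3 98.6
S red [231.5 190.7] [620.9 -35.7   9. ] [6.13e+02 4.00e-01 4.30e+01]
t 35.6 pos [429.2 218.7 211.9] yaw 1.72 tilt [ 0.002  0.    -1.   ] w 1.0 g 0.0 F [ 0.1 -0.1 -0.3] q [ 0.38  0.05  1.98 -0.    1.11 -1.34]
T tape [377.7 115.4  15. ]
S tape [380.3 112.6  15. ]
```

View pics/g11.png

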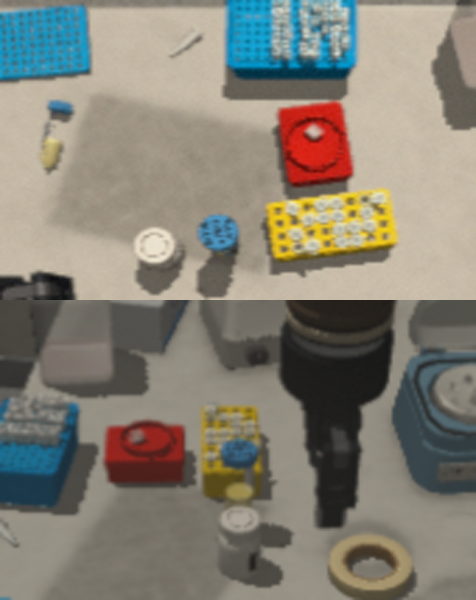

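The last picture shows the dish level on the lid (top crop (315,141), box centre (316,144)). Box, tube (218,233) and bottle (155,246) stand round the rack as asked, and the tape roll has not moved.

```bash
python3 -c "
from plant import job_done
print(job_done())"
```

```text
the job is handed in; nothing more can be done
None
```

I handed the job in at about 36 s: the bottle, tube, box and dish are placed as asked, each within about 2 mm by the cameras, and the tape roll is where it was; the gripper knocked over one small spare tube, which I left lying on the bench, and I set the tube down a second time, after the box, because it first stood about 9 mm off.

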